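Prise the snap ring out of the block pot with the hook pick

TASK

Take the hook pick from its stand, feel its toe in under the free left-hand end of the snap ring in the round pot and gently prise that end up out of its groove, without forcing the pick against ring or pot. Put the pick back upright in its stand, then pull the loosened ring out with the gripper and lay it flat in the shallow tray. Leave the other small things alone.

Things in the scene. Friction and masses are not known exactly. Their poses are not given: they have to be found in the camera images.
- pot: Fixed aluminium pot, 100 mm across (foot 116 mm), 38.6 mm high; origin: centre of its underside, z up. In its recess a steel block lies under a springy split ring, which sits on a ledge 30 mm up in a groove under rounded lips (top 38.6 mm up): one lip 48 to 80 deg on either side of the split, one at the back. The split looks to the pot's -x. For 48 deg either side of it wall and lips are cut away.
- ring: Steel snap ring of round wire 5 mm thick, 73 mm outside, 63 mm inside (centre line at radius 34 mm), 0.05 kg. Origin: its centre, level with the wire's underside; z up; split to its -x. Square-cut end A at 24 deg from -x towards +y (the left-hand end, free over the slot, 4 mm below it), end B at 24 deg the other way, stopped from turning by a dark key pin in the split.
- ring_end_a_tip (a point): Centre of the wire at end A (cut face 2.5 mm farther). Seated 32.5 mm, prised out 43 mm or more above the pot's underside. The lip lets it up only under some 6 to 14 N of lift, while it moves about 3 mm towards the ring's centre; after about 5 to 10 mm of lift it snaps out and stays up on the lip. The rest of the ring then comes out with a light pull up at this end.
- pick: Loose hook pick, 60 to 100 g, upright in its stand: black 14 mm square handle (64 to 120 mm above the origin), collar 22 mm across (60 to 64 mm), 5 mm shank on the axis, at its foot a toe to the pick's +x, 11 mm from the axis, 6 wide, 2.5 thick at the tip, 3.4 at the shank. Origin on the axis. The shank's stick-out differs and is not measured: the toe's underside is 0 to 8 mm above the origin.
- pick_stand: Fixed wooden block 61 x 40 mm, top 68 mm up, on a dark foot 90 x 70 mm. A slot (own x -6 to +15 mm, 11 mm wide) goes down through it; the pick hangs in it by its collar, toe to the stand's +x, its origin 8 mm above the bench and within 3 mm of the stand's axis. Origin at the bench under the slot, z up.
- tray: Fixed shallow tray, 130 mm along its x, 200 mm along its y, rim 17 mm high and 3 mm thick, floor 3 mm up. Origin: centre of its underside, z up.
- dropper_bottle: Loose dropper bottle, 33 mm across, 102 mm tall, a bystander. Origin: centre of its underside.
- usb_stick: Loose small stick, 17 x 52 x 8 mm, lying on the bench, a bystander. Origin: centre of its underside.
- slot_entry (a point): On the flat floor of the pot's pry slot, in the middle of the ring's split: pot frame (-36.5, 0, 26) mm. The slot (floor 26 mm up, block face level with it) runs from here under end A of the ring. A pick set down with its axis here and its toe heading 65 deg from the pot's +x towards +y clears the wire; slid some 10 mm along it the shank meets end A, which yields 1 to 4 mm before it stops.

How it is judged:
By the outcome, as a careful person would: the job done as asked, in the order asked, and still so for the second after the job is handed in, with the robot touching nothing.
It also fails if it takes over 69 s, if anything falls off the work surface, if the arm or the gripper's body presses on something with over 40 N, if the wrist force passes 120 N, or if a joint passes its speed limit or range.

ROBOT

A 7-joint arm with a two-finger parallel gripper is mounted at the origin on a cart in front of the work surface, level with it; the furniture and walls round the work are solid. World frame = base frame: x ahead of the robot, y to its left, z up, the work surface at z = 0. Lengths are in m, angles in rad, forces in N, time in s.
With the tool pointing down it reaches from about 0.35 to 0.9 m from the base axis. Payload 8.1 kg.
Tool frame: the origin (TCP) lies midway between the tips of the shut fingers; the grasp point (between the pads) lies 19 mm behind it; z points along the fingers, y is the line along which they close (so a half turn about z gives the same grasp; the last joint's range is limited). The gripper opens to 92 mm and grips with 3 to 60 N. Pads are 19 mm wide; open, the fingers measure 130 mm over their backs; the gripper's body (75 mm by 190 mm) begins 47 mm behind the grasp point.
Start: joints at [-1.245, 0.434, 0.025, 1.573, -0.012, 1.134, -0.075], TCP at [0.26, 0.568, 0.227] pointing down, gripper open.
Joint ranges: [-2.62, 2.62], [-0.44, 2.09], [-1.27, 1.32], [0.08, 2.57], [-1.32, 4.46], [0.12, 2], [-2.74, 2.74]. Speed limits (rad/s): [2.22, 2.22, 3.01, 3.01, 3.14, 3.14, 3.14].

INTERFACE

Orientations are given as a rotation vector (axis times angle).
In Python, from cell import arm gives the robot as it stands.
- The arm moves only by the tool arm_command, never from a script. Its arguments are lists of equal length, an entry for each row: "dp": the shift along the tool's x, y, z in units of 25 mm (1.0 is 25 mm), a list of three; "angular": the turn, a rotation vector about the tool's x, y, z in units of 0.15 rad (1.0 is 0.15 rad), a list of three; "claw": the opening, from 0 (shut) to 1 (fully open). In form: {"dp": [[x, y, z], ...], "angular": [[rx, ry, rz], ...], "claw": [claw, ...]}. A call has 1 to 10 rows; each row shifts and turns the commanded pose from where the row before left it, along the tool's axes as they then stand; what a row does not reach is not made up. A row lasts 1/10 s, in which the tool goes at most 50 mm and 8.59 degrees, less where a joint would pass 70% of its speed; a pose out of reach is approached as far as the arm can. A call with a number of a shift or a turn outside -1 to 1 is refused whole. A call with a gripper value outside its range is refused whole. The fingers move at their own pace and stop on an object; "force" is the grip in N (left out, the last holds). Time passes only in rows, so rows that do not move let the fingers close. It gives the time, the measured TCP pose, the force, the opening and the grip force at its end, in the units of the state.
- arm.observe(): the state, without advancing time (a new reading comes with each control period).
- arm.get_image(name): name is "scene" or "top" or "wrist"; returns a dict with "frame" (420x560x3 uint8, red, green, blue), "z_map" (420x560 float32, m along the optical axis (not along the pixel's ray), 0 where there is no reading), "K" (3x3 intrinsics, pixels), "k1" (the pictures are not rectified: a ray, as slopes to the right and down, at radius r is drawn at 1 + k1 r^2 times it, then the intrinsics apply), "R" (3x3) and "t" (3): a world point X has camera coordinates R X + t. Camera axes: x right, y down, z forward; pixel columns grow to the right and rows downward; lengths in m; the calibration is good to about 2 mm. A picture is of the moment at which its call begins.
- arm.sign_off(): hands the job in; it is judged then, once.
The state is a dict: "clock": time; "joints": joint angles; "dq": joint speeds; "joint_efforts": joint torques, N m; "position": TCP position; "ee_rot": TCP orientation; "force": force on the tool from outside, world axes, zero at the start; "ft_torque": the same for the moment, N m; "width": opening from 0.0 (shut) to 1.0 (fully open); "gripper_force": force on a finger pad.
Only numpy, scipy, OpenCV 4.12 (cv2) and the standard library are available. Lean on these libraries where they do the work, as an engineer would, in place of code of your own. Each camera call takes 0.05 s, during which the arm holds its last target. There are 200 camera calls.

## Working session

There is one attempt and no reset: what is moved stays moved. The work goes in short steps, Python scripts to look and compute and a tool call to move; the robot and the scene stay as the last step left them, time stands still between calls to the robot, and variables do not carry over. Pictures are saved under pics/ and viewed, at most 10 in all, crops included, and the job is handed in when it is done.

Besides the shell and the picture viewer there is one more tool, called after "Emit:" as name(argument=value, ...) on one line, values as JSON. arm_command: Moves the arm, as the interface text tells. Its arguments: {"type":"object","properties":{"dp":{"type":"array","items":{"type":"array","items":{"type":"number"}}},"angular":{"type":"array","items":{"type":"array","items":{"type":"number"}}},"claw":{"type":"array","items":{"type":"number"}},"force":{"type":"number"}},"required":["dp","angular","claw"]}

```bash
mkdir -p pics; ls
cat > h.py <<'E'
import numpy as np,cv2
from cell import arm
from scipy.spatial.transform import Rotation as Ro
def ray(im,u,v):
    K=im["K"];d=np.array([(u-K[0,2])/K[0,0],(v-K[1,2])/K[1,1]]);s=d.copy()
    for _ in range(20): s=d/(1+im["k1"]*(s@s))
    R=np.array(im["R"]);t=np.array(im["t"]);return -R.T@t,R.T@np.array([s[0],s[1],1.])
def onz(im,u,v,z):
    c,d=ray(im,u,v);return c+d*(z-c[2])/d[2]
def dep(im,u,v):
    c,d=ray(im,u,v);return c+d*float(im["z_map"][int(v),int(u)])
def proj(im,X):
    p=np.array(im["R"])@np.array(X)+np.array(im["t"]);s=p[:2]/p[2];s=s*(1+im["k1"]*(s@s))
    return im["K"][0,0]*s[0]+im["K"][0,2],im["K"][1,1]*s[1]+im["K"][1,2]
def save(im,n,crop=None,f=1):
    a=im["frame"][:,:,::-1]
    if crop: a=a[crop[1]:crop[3],crop[0]:crop[2]]
    cv2.imwrite("pics/"+n,cv2.resize(a,None,fx=f,fy=f,interpolation=cv2.INTER_CUBIC))
def cloud(im):
    h,w=im["z_map"].shape;K=im["K"];vv,uu=np.mgrid[:h,:w]
    d=np.stack([(uu-K[0,2])/K[0,0],(vv-K[1,2])/K[1,1]],-1);s=d.copy()
    for _ in range(20): s=d/(1+im["k1"]*(s**2).sum(-1,keepdims=True))
    z=im["z_map"];P=np.concatenate([s*z[...,None],z[...,None]],-1)
    P=(P-np.array(im["t"]))@np.array(im["R"]);P[z<=0]=np.nan;return P
E
python3 - <<'E'
from h import *
import pickle
d={n:arm.get_image(n) for n in("scene","top","wrist")}
pickle.dump(d,open("d0.pkl","wb"))
save(d["top"],"top0.png",f=1.4);save(d["scene"],"scene0.png",f=1.4)
for n in d: print(n,d[n]["K"][0,0],d[n]["k1"],-np.array(d[n]["R"]).T@d[n]["t"])
print(arm.observe())
E
```

```text
pics
scene 516.9659750208814 0.019202540732107615 [ 0.11411156 -1.11378157  0.53159022]
top 442.9161588032811 -0.008565792377479392 [ 0.48830872 -0.18923988  1.16368434]
wrist 369.10190716004877 -0.09081656835722143 [0.1840964  0.6025508  0.38448024]
{'clock': 0.15, 'joints': array([-1.24459318,  0.43507057,  0.02496115,  1.57388318, -0.01156674,
        1.13400712, -0.07510811]), 'dq': array([-0.00173192, -0.00387458,  0.00028032, -0.00180088,  0.00064508,
        0.00040027, -0.00102189]), 'joint_efforts': array([ 2.20921713e-03, -6.68264437e+01,  9.86099504e-01, -3.14695251e+01,
       -6.04275777e-02,  3.92431207e-02,  1.46922171e-04]), 'position': array([0.25974786, 0.56803803, 0.22612227]), 'ee_rot': array([-6.68465096e-01, -3.06952225e+00,  1.91252446e-03]), 'force': array([ 0.42038325, -0.80771387,  0.10549533]), 'ft_torque': array([ 0.06226017,  0.0310285 , -0.00527238]), 'gripper_force': 0.0, 'width': 0.9992250026977236}
```

View pics/top0.png

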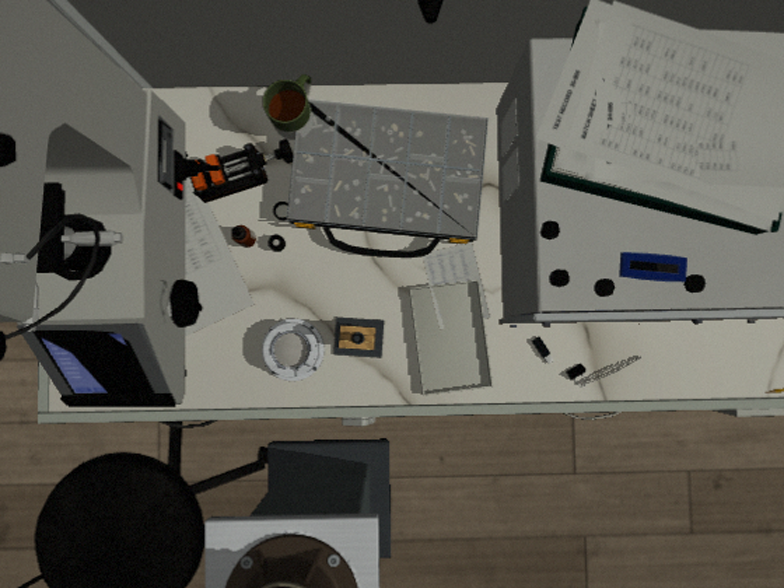

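View pics/scene0.png

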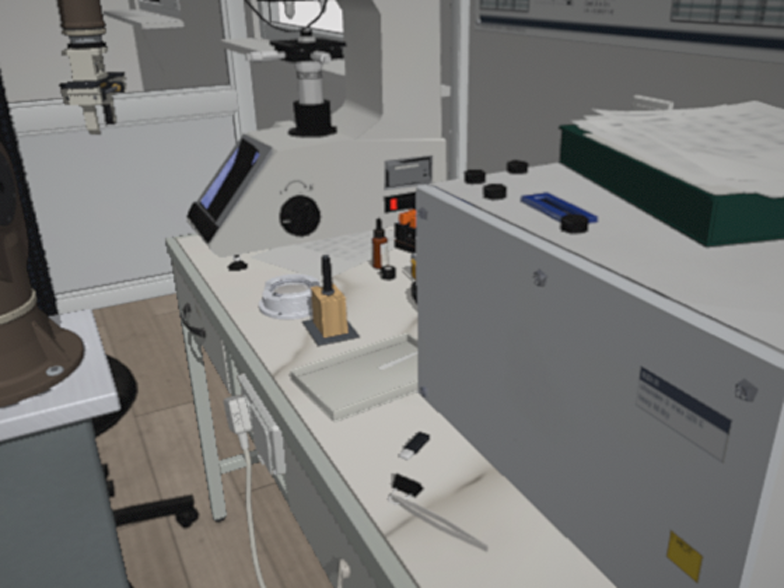

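The top view shows the pot at about (293,349), the stand at (358,338) and the tray at (447,337), in the enlarged picture. Next I measure them and zoom in.

Run:
```python
from h import *
import pickle
im=pickle.load(open("d0.pkl","rb"))["top"]
P=cloud(im)
f=im["frame"];sub=(slice(215,290),slice(170,285))
save(im,"crop0.png",(175,215,285,290),7)
for n,(u,v) in dict(pot=(209,249),stand=(256,241),tray=(319,240)).items(): print(n,onz(im,u,v,.03),P[v,u])
# pot: points between z .034-.045
m=(P[...,2]>.030)&(P[...,2]<.046)&(np.hypot(P[...,0]-onz(im,209,249,.035)[0],P[...,1]-onz(im,209,249,.035)[1])<.06)
q=P[m];(c,r)=cv2.minEnclosingCircle(q[:,:2].astype(np.float32));print("pot",c,r,len(q))
# stand wood top
m=(abs(P[...,2]-.068)<.006);v,u=np.nonzero(m);k=(u>225)&(u<285)&(v>215)&(v<265)
q=P[v[k],u[k]];b=cv2.minAreaRect((q[:,:2]*1000).astype(np.float32));print("wood",b,len(q))
hsv=cv2.cvtColor(f,cv2.COLOR_RGB2HSV)
m=np.zeros(f.shape[:2],bool);m[215:265,225:285]=True
w=(hsv[...,1]>90)&m&(hsv[...,0]<30)
v,u=np.nonzero(w);X=np.array([onz(im,a,b_,.068)[:2] for a,b_ in zip(u,v)]);print("woodcol",cv2.minAreaRect((X*1000).astype(np.float32)),len(X))
m2=m&(f.max(-1)<75)
v,u=np.nonzero(m2);X=np.array([onz(im,a,b_,.003)[:2] for a,b_ in zip(u,v)]);print("dark",cv2.minAreaRect((X*1000).astype(np.float32)),len(X))
m=(P[...,2]>.085);v,u=np.nonzero(m);k=(u>225)&(u<285)&(v>215)&(v<265);q=P[v[k],u[k]];print("handle",np.nanmean(q,0),q[:,2].max() if len(q) else 0,len(q))
# tray rim
m=(P[...,2]>.011)&(P[...,2]<.024);v,u=np.nonzero(m);k=(u>284)&(u<355)&(v>195)&(v<285)
q=P[v[k],u[k]];print("tray",cv2.minAreaRect((q[:,:2]*1000).astype(np.float32)),len(q))
```

```text
pot [ 0.46107247 -0.01173996  0.03      ] [ 0.46106802 -0.01171092  0.02981451]
stand [ 0.47914693 -0.13172248  0.03      ] [ 0.47996933 -0.13688548  0.13176438]
tray [ 0.47863552 -0.29269523  0.03      ] [ 0.47838654 -0.29535807  0.00082008]
pot (0.45963937044143677, -0.007116250693798065) 0.05040004476904869 631
wood ((480.1298522949219, -129.35159301757812), (60.766456604003906, 39.72111129760742), 85.07962799072266) 346
woodcol ((480.1229248046875, -130.9084930419922), (63.29337692260742, 39.77313995361328), 85.11395263671875) 353
dark ((468.97906494140625, -112.11305236816406), (124.922607421875, 93.71749877929688), 88.93167877197266) 638
handle [ 0.47884995 -0.13324261  0.12900719] 0.13554374540117337 36
tray ((477.42694091796875, -300.5655517578125), (200.203125, 130.25064086914062), 6.005854606628418) 331
```

View pics/crop0.png

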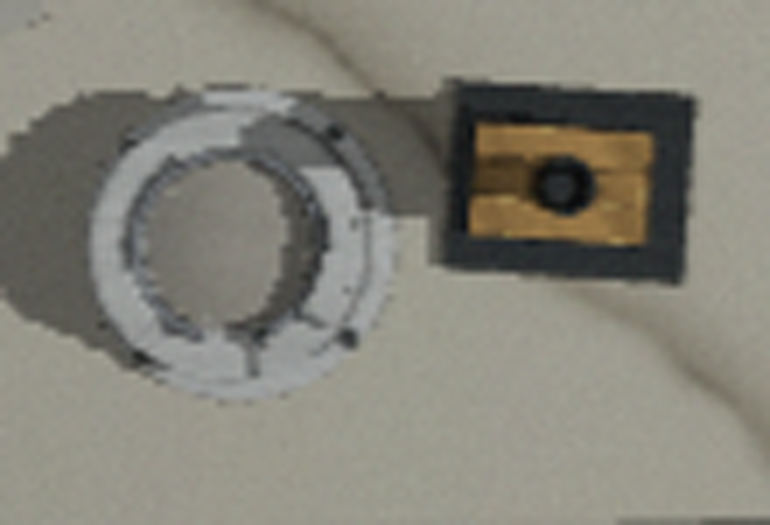

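The crop shows the pot centre at about (240,245) with its split towards the robot, pin mark near (252,355). The stand's slot opens to the left, towards world +y. Next I check clearance round the microscope for the approach path.

Run:
```python
from h import *
import pickle
d=pickle.load(open("d0.pkl","rb"))
P=cloud(d["top"]).reshape(-1,3)
for n in("top","scene"):
  P=cloud(d[n]).reshape(-1,3)
  for y in np.arange(.0,.7,.1):
    o=[]
    for x in np.arange(.1,.75,.1):
        q=P[(abs(P[:,0]-x)<.05)&(abs(P[:,1]-y-.05)<.05)]
        o.append("%.2f"%np.nanmax(q[:,2]) if len(q) else " -- ")
    print(n,"y%.1f"%y,o)
q=P=cloud(d["top"]).reshape(-1,3);q=q[(q[:,2]>.05)&(q[:,1]>.1)&(q[:,0]<.5)&(q[:,0]>.25)]
print(np.nanmin(q,0),q[np.argmin(q[:,0])],q[np.argmin(q[:,1])])
```

```text
top y0.0 ['0.11', '-0.67', '0.00', '0.04', '0.04', '0.02', '0.10']
top y0.1 ['0.02', '-0.67', '0.00', '0.17', '0.57', '0.57', '0.59']
top y0.2 ['-0.27', '-0.77', '0.00', '0.17', '0.54', '0.41', '0.44']
top y0.3 ['-0.27', '-0.27', '0.01', '0.17', '0.23', '0.24', '0.28']
top y0.4 ['-0.27', '-0.27', '0.00', '0.01', ' -- ', ' -- ', ' -- ']
top y0.5 ['-0.27', '-0.27', ' -- ', ' -- ', ' -- ', ' -- ', ' -- ']
top y0.6 ['-0.28', '-0.76', ' -- ', ' -- ', ' -- ', ' -- ', ' -- ']
scene y0.0 ['0.32', '-0.00', '0.00', '0.04', '0.04', '0.02', '0.10']
scene y0.1 ['0.00', '-0.00', '0.00', '0.16', '0.47', '0.48', '0.48']
scene y0.2 ['-0.29', '-0.77', '0.00', '0.17', '0.48', '0.48', '0.48']
scene y0.3 ['-0.30', '-0.28', '0.00', '0.16', '0.48', '0.41', '0.47']
scene y0.4 ['-0.66', '0.34', '0.34', '0.00', '-0.60', ' -- ', ' -- ']
scene y0.5 ['-0.77', '0.48', '0.48', '-0.77', '-0.77', ' -- ', ' -- ']
scene y0.6 ['-0.68', '-0.77', '0.34', '-0.77', '-0.77', ' -- ', ' -- ']
[0.36658536 0.18031829 0.0502257 ] [0.36658536 0.19143713 0.07382728] [0.49734494 0.18031829 0.19928171]
```

Emit:
arm_command(dp=[[0, 0, -0.5], [0, 0, -0.5], [0, 0, -0.5], [-0.165, -0.97, -0.1], [-0.165, -0.97, -0.1], [-0.165, -0.97, -0.1], [-0.165, -0.97, -0.1], [-0.165, -0.97, -0.1], [-0.165, -0.97, 0], [-0.165, -0.97, 0]], angular=[[0, 0, -0.757], [0, 0, -0.757], [0, 0, -0.757], [0, 0, 0], [0, 0, 0], [0, 0, 0], [0, 0, 0], [0, 0, 0], [0, 0, 0], [0, 0, 0]], claw=[1, 1, 1, 1, 1, 1, 1, 1, 1, 1])

```text
clock: 1.15
position: [0.2737, 0.3956, 0.2766]
ee_rot: [-0.139, -3.138, 0.0]
force: [-0.1, 0.4, -0.4]
width: 1.0
gripper_force: 0.0
```

Emit:
arm_command(dp=[[-0.165, -0.97, 0], [-0.165, -0.97, 0], [-0.165, -0.97, 0], [-0.165, -0.97, 0], [-0.165, -0.97, 0], [-0.165, -0.97, 0], [-0.165, -0.97, 0], [-0.165, -0.97, 0], [-0.535, -0.756, 0], [-0.535, -0.756, 0]], angular=[[0, 0, 0], [0, 0, 0], [0, 0, 0], [0, 0, 0], [0, 0, 0], [0, 0, 0], [0, 0, 0], [0, 0, 0], [0, 0, 0], [0, 0, 0]], claw=[1, 1, 1, 1, 1, 1, 1, 1, 1, 1])

```text
clock: 2.15
position: [0.3128, 0.1596, 0.2768]
ee_rot: [0.138, 3.138, 0.0]
force: [-0.1, 0.1, 0.5]
width: 0.999
gripper_force: 0.0
```

```bash
cat >> h.py <<'E'
def st(pr=True):
    s=arm.observe();R=Ro.from_rotvec(s["ee_rot"]).as_matrix()
    if pr: print("t%.2f"%s["clock"],"p",np.round(s["position"],4),"yawY %.2f"%np.degrees(np.arctan2(R[1,1],R[0,1])),"z",np.round(R[:,2],4),"F",np.round(s["force"],1),"w%.3f"%s["width"],"g%.1f"%s["gripper_force"],"j",np.round(s["joints"],2))
    return s,R
def go(target):
    s,R=st();d=R.T@(np.array(target)-s["position"])/.025;print("dp units",np.round(d,3),"rows>=",np.ceil(abs(d).max()));return d
E
python3 -c "
from h import *
go([.36,.08,.28]);go([.52,-.07,.2])"
```

```text
t2.15 p [0.3128 0.1596 0.2768] yawY 84.96 z [ 1.e-04  3.e-04 -1.e+00] F [-0.1  0.1  0.5] w0.999 g0.0 j [-0.81 -0.09  0.18  2.09  0.02  1.14  0.84]
dp units [-2.161 -3.004 -0.13 ] rows>= 4.0
t2.15 p [0.3128 0.1596 0.2768] yawY 84.96 z [ 1.e-04  3.e-04 -1.e+00] F [-0.1  0.1  0.5] w0.999 g0.0 j [-0.81 -0.09  0.18  2.09  0.02  1.14  0.84]
dp units [-9.063 -8.419  3.069] rows>= 10.0
```

Emit:
arm_command(dp=[[-0.535, -0.756, 0], [-0.535, -0.756, 0], [-0.535, -0.756, 0], [-0.535, -0.756, 0], [-0.69, -0.54, 0.2], [-0.69, -0.54, 0.2], [-0.69, -0.54, 0.3], [-0.69, -0.54, 0.3], [-0.69, -0.54, 0.4], [-0.69, -0.54, 0.4]], angular=[[0, 0, 0], [0, 0, 0], [0, 0, 0], [0, 0, 0], [0, 0, 0], [0, 0, 0], [0, 0, 0], [0, 0, 0], [0, 0, 0], [0, 0, 0]], claw=[1, 1, 1, 1, 1, 1, 1, 1, 1, 1])

```text
clock: 3.15
position: [0.4559, -0.0098, 0.2313]
ee_rot: [0.138, 3.138, 0.0]
force: [0.6, 1.0, 0.0]
width: 0.999
gripper_force: 0.0
```

Emit:
arm_command(dp=[[-0.69, -0.54, 0.4], [-0.69, -0.54, 0.4], [-0.69, -0.54, 0.4], [-0.4, -0.4, 0.3], [0, 0, 0], [0, 0, 0]], angular=[[0, 0, 0], [0, 0, 0], [0, 0, 0], [0, 0, 0], [0, 0, 0], [0, 0, 0]], claw=[1, 1, 1, 1, 1, 1])

```text
clock: 3.75
position: [0.5119, -0.0648, 0.194]
ee_rot: [-0.139, -3.137, 0.0]
force: [-0.2, -0.2, 0.6]
width: 0.998
gripper_force: 0.0
```

Run:
```python
from h import *
import pickle
st();im=arm.get_image("wrist");pickle.dump(im,open("w1.pkl","wb"));save(im,"w1.png",f=1.4)
for X in([.46,-.008,.035],[.479,-.13,.128]): print(proj(im,X))
```

```text
t3.75 p [ 0.5119 -0.0648  0.194 ] yawY 84.91 z [-0.0011  0.     -1.    ] F [-0.2 -0.2  0.6] w0.998 g0.0 j [-0.39  0.31  0.52  1.91 -0.18  0.97  1.7 ]
(np.float64(345.30329402511046), np.float64(123.02428643987224))
(np.float64(176.46001111952285), np.float64(183.67041876396758))
```

View pics/w1.png

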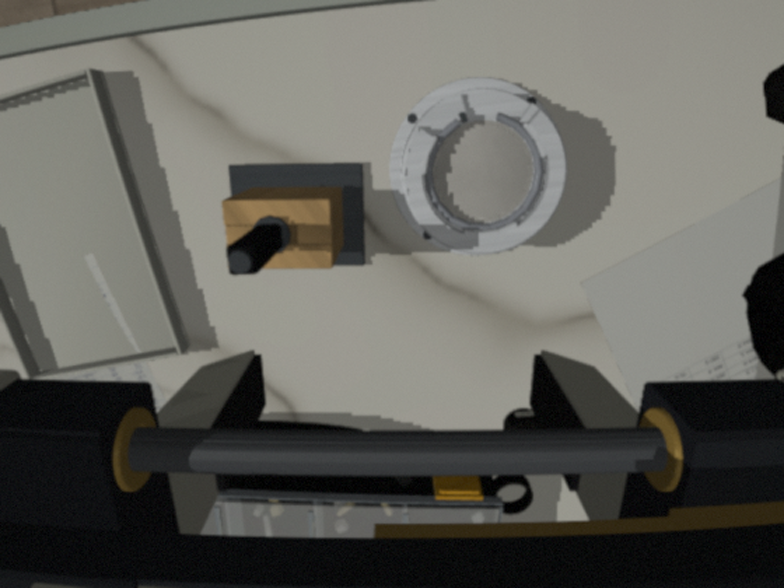

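The wrist view shows the pot at about (480,165), its split at the top near (465,115) and the stand at (285,230) with its slot opening to the right. I zoom in on the pot and stand.

Run:
```python
from h import *
import pickle
im=pickle.load(open("w1.pkl","rb"))
save(im,"w1c.png",(270,45,415,190),5)
# pot centre
P=cloud(im)
m=(abs(P[...,2]-.0386)<.004);v,u=np.nonzero(m);k=(u>270)&(u<410)&(v<190)
q=P[v[k],u[k]];c,r=cv2.minEnclosingCircle((q[:,:2]*1000).astype(np.float32));print("pot z.0386",c,r,len(q))
# ledge/polar depth map around centre
c=np.array(c)/1000
for z0 in (.026,.0325,.0386):
  pass
q=P[45:190,270:415].reshape(-1,3);r=np.hypot(q[:,0]-c[0],q[:,1]-c[1])*1e3;a=np.degrees(np.arctan2(q[:,1]-c[1],q[:,0]-c[0]))%360
for a0 in range(90,276,6):
    print(a0,[ "%4.1f"%(np.nanmedian(q[(abs(a-a0)<3)&(abs(r-rr)<1.2),2])*1e3) for rr in (30,32.5,34,36,38,41,44,47)])
# wood
m=(abs(P[...,2]-.068)<.005);v,u=np.nonzero(m);k=(u>140)&(u<260)&(v>100)&(v<210)
q=P[v[k],u[k]];print("wood",cv2.minAreaRect((q[:,:2]*1000).astype(np.float32)),len(q))
m=(P[...,2]>.116)&(P[...,2]<.14);v,u=np.nonzero(m);k=(u>140)&(u<260)&(v>100)&(v<210)
q=P[v[k],u[k]];print("handle top",cv2.minAreaRect((q[:,:2]*1000).astype(np.float32)),np.nanmedian(q,0),len(q))
```

```text
pot z.0386 (460.1953125, -7.533051490783691) 50.23912048339844 4524
90 ['26.0', '34.4', '35.3', '34.2', '33.4', '38.8', '39.0', '39.0']
96 ['26.4', '34.4', '35.3', '33.7', '34.4', '38.9', '39.2', '38.7']
102 ['26.3', '34.1', '35.0', '38.4', '38.9', '39.0', '39.3', '39.1']
108 ['26.4', '34.4', '36.3', '38.8', '39.0', '39.0', '38.8', '38.5']
114 ['27.3', '35.2', '36.7', '39.0', '39.0', '38.9', '39.2', '38.8']
120 ['26.7', '35.4', '36.5', '38.9', '39.0', '38.9', '38.9', '39.5']
126 ['27.3', '34.6', '36.3', '39.2', '39.2', '39.1', '39.0', '38.7']
132 ['26.5', '35.6', '36.1', '38.8', '38.7', '38.9', '39.1', '39.2']
138 ['26.7', '35.3', '35.6', '36.4', '30.8', '30.5', '31.4', '31.1']
144 ['26.9', '35.0', '35.0', '34.5', '26.2', '26.5', '26.7', '27.0']
150 ['26.7', '35.2', '35.2', '30.4', '26.2', '26.2', '26.8', '26.5']
156 ['26.7', '35.3', '35.4', '33.5', '26.4', '26.4', '26.6', '26.8']
162 ['26.6', '34.2', '34.5', '32.2', '26.4', '26.1', '26.1', '26.6']
168 ['26.6', '26.9', '26.5', '26.4', '26.4', '26.7', '26.1', '26.4']
174 ['26.1', '26.3', '26.4', '26.6', '26.6', '26.3', '26.5', '26.7']
[... 671 characters left out ...]
1', '39.1', '39.0']
240 ['26.8', '35.2', '35.8', '38.8', '39.7', '38.8', '39.0', '39.4']
246 ['26.4', '35.5', '36.1', '39.1', '39.3', '39.1', '39.4', '39.0']
252 ['26.7', '35.2', '35.9', '38.5', '39.0', '39.0', '39.2', '39.5']
258 ['26.4', '35.2', '35.6', '39.0', '39.2', '39.0', '39.3', '39.2']
264 ['26.8', '35.3', '35.7', '38.9', '38.7', '39.1', '38.8', '38.8']
270 ['26.6', '34.9', '35.7', '33.9', '30.8', '39.3', '39.3', '39.0']
wood ((480.6174621582031, -130.21559143066406), (61.35906219482422, 39.75950622558594), 84.79016876220703) 2765
handle top ((479.7825622558594, -132.6253204345703), (14.304572105407715, 14.23672866821289), 88.93130493164062) [ 0.47832279 -0.13032729  0.12842904] 604
```

View pics/w1c.png

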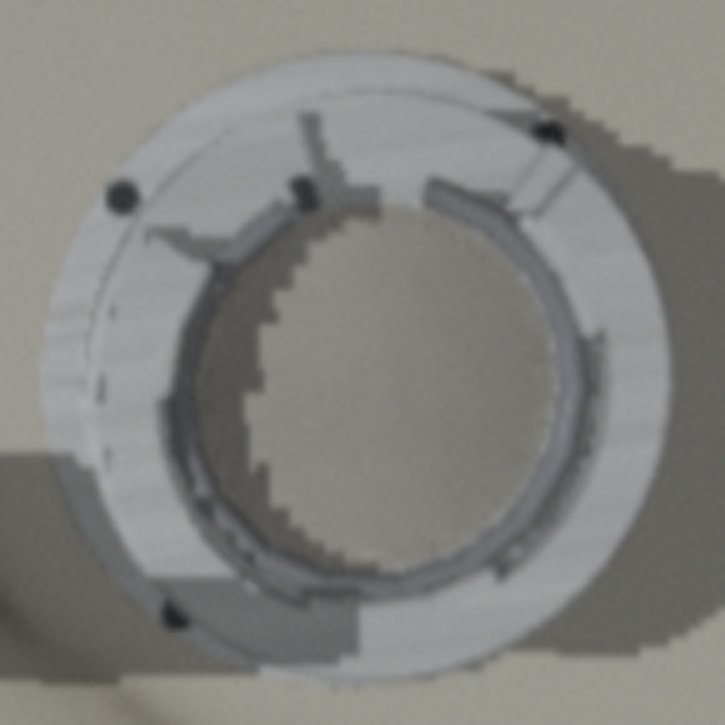

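The pot crop shows end A at (430,190), the key pin at (303,192) and the split between them at the top. The pot's yaw comes out at about 3.7°.

Run:
```python
from h import *
import pickle
im=pickle.load(open("w1.pkl","rb"));P=cloud(im)[45:190,270:415].reshape(-1,3)
c=np.array([.4602,-.0075])
r=np.hypot(P[:,0]-c[0],P[:,1]-c[1])*1e3;a=np.degrees(np.arctan2(P[:,1]-c[1],P[:,0]-c[0]))%360;z=P[:,2]*1e3
for a0 in list(range(131,140))+list(range(227,236)):
    print(a0,"%.1f"%np.nanmean(z[(abs(a-a0)<.6)&(r>38)&(r<47)]),end=" ")
print()
for a0 in range(160,169): print(a0,"%.1f"%np.nanmean(z[(abs(a-a0)<.6)&(r>32.5)&(r<35)]),end=" ")
print()
# bench-level wood outline & slot: depth in stand frame
im0=cloud(im).reshape(-1,3);o=np.array([.4798,-.1326]);e=np.array([np.cos(np.radians(84.9)),np.sin(np.radians(84.9))]);n=np.array([-e[1],e[0]])
X=(im0[:,:2]-o)@e*1e3;Y=(im0[:,:2]-o)@n*1e3;Z=im0[:,2]*1e3
for y0 in(-8,-4,-2,0,2,4,8): print(y0,[ "%.0f"%np.nanmin(Z[(abs(X-x0)<1)&(abs(Y-y0)<1)]) if ((abs(X-x0)<1)&(abs(Y-y0)<1)).any() else '--' for x0 in range(-30,36,3)])
go([.4798,-.1326,.194]);go([.4798,-.1326,.08])
```

```text
131 39.3 132 38.7 133 38.6 134 39.1 135 36.2 136 33.5 137 30.7 138 30.3 139 30.3 227 30.6 228 30.5 229 31.0 230 30.6 231 32.8 232 38.7 233 39.4 234 39.1 235 39.6 
160 35.1 161 34.9 162 34.6 163 33.5 164 32.8 165 29.1 166 26.5 167 25.7 168 27.0 
-8 ['--', '69', '--', '--', '--', '--', '--', '--', '--', '--', '283', '283', '72', '69', '67', '67', '67', '67', '68', '68', '67', '3']
-4 ['--', '66', '66', '66', '--', '--', '--', '--', '127', '131', '132', '126', '71', '72', '283', '66', '66', '65', '65', '66', '66', '5']
-2 ['--', '66', '65', '66', '66', '--', '--', '--', '128', '132', '131', '132', '72', '72', '283', '65', '66', '66', '65', '65', '66', '5']
0 ['--', '66', '66', '65', '66', '66', '--', '--', '128', '131', '131', '131', '72', '72', '283', '66', '65', '66', '66', '65', '66', '5']
2 ['--', '65', '66', '66', '66', '65', '--', '--', '128', '131', '131', '131', '71', '71', '283', '65', '65', '65', '66', '65', '66', '6']
4 ['--', '65', '65', '66', '66', '65', '66', '72', '128', '128', '131', '128', '71', '69', '65', '66', '66', '66', '65', '65', '66', '5']
8 ['--', '68', '68', '67', '68', '67', '67', '68', '70', '71', '71', '71', '68', '68', '68', '68', '67', '68', '68', '67', '67', '4']
t3.80 p [ 0.512  -0.0644  0.1943] yawY 84.96 z [-5.e-04  4.e-04 -1.e+00] F [-0.1 -0.3 -0.3] w1.001 g0.0 j [-0.39  0.31  0.52  1.91 -0.18  0.97  1.7 ]
dp units [ 1.041 -2.83   0.012] rows>= 3.0
t3.80 p [ 0.512  -0.0644  0.1943] yawY 84.96 z [-5.e-04  4.e-04 -1.e+00] F [-0.1 -0.3 -0.3] w1.001 g0.0 j [-0.39  0.31  0.52  1.91 -0.18  0.97  1.7 ]
dp units [ 1.039 -2.832  4.572] rows>= 5.0
```

Emit:
arm_command(dp=[[0.26, -0.72, 0], [0.26, -0.72, 0], [0.26, -0.72, 0], [0.26, -0.71, 0], [0, 0, 0.6], [0, 0, 0.9], [0, 0, 0.9], [0, 0, 0.9], [0, 0, 0.8], [0, 0, 0.47]], angular=[[0, 0, 0], [0, 0, 0], [0, 0, 0], [0, 0, 0], [0, 0, 0], [0, 0, 0], [0, 0, 0], [0, 0, 0], [0, 0, 0], [0, 0, 0]], claw=[1, 1, 1, 1, 1, 0.6, 0.6, 0.5, 0.4, 0.4], force=10)

```text
clock: 4.8
position: [0.4797, -0.1329, 0.0792]
ee_rot: [-0.137, -3.138, -0.001]
force: [0.4, -0.2, 0.3]
width: 0.614
gripper_force: 0.0
```

Emit:
arm_command(dp=[[0, 0, 0], [0, 0, 0], [0, 0, 0]], angular=[[0, 0, 0], [0, 0, 0], [0, 0, 0]], claw=[0.35, 0.3, 0.3])

```text
clock: 5.1
position: [0.4809, -0.1341, 0.081]
ee_rot: [0.138, 3.137, 0.0]
force: [0.1, -0.0, 0.2]
width: 0.353
gripper_force: 0.0
```

Run:
```python
from h import *
go([.4798,-.1334,.08])
```

```text
t5.10 p [ 0.4809 -0.1341  0.081 ] yawY 84.96 z [ 0.0017  0.     -1.    ] F [ 0.1 -0.   0.2] w0.353 g0.0 j [-0.19  0.44  0.47  2.07 -0.31  0.7   1.97]
dp units [0.047 0.025 0.04 ] rows>= 1.0
```

Emit:
arm_command(dp=[[0, 0, 0], [0, 0, 0], [0, 0, 0], [0, 0, 0], [0, 0, 0]], angular=[[0, 0, 0], [0, 0, 0], [0, 0, 0], [0, 0, 0], [0, 0, 0]], claw=[0, 0, 0, 0, 0], force=20)

```text
clock: 5.6
position: [0.4806, -0.1341, 0.0804]
ee_rot: [0.139, 3.138, 0.0]
force: [-0.2, 0.8, 6.1]
width: 0.146
gripper_force: 20.0
```

Emit:
arm_command(dp=[[0, 0, 0], [0, 0, 0], [0, 0, -0.2], [0, 0, -0.5], [0, 0, -0.5], [0, 0, -0.5], [0, 0, -0.5], [0, 0, -0.5], [0, 0, -0.3], [0, 0, 0]], angular=[[0, 0, 0], [0, 0, 0], [0, 0, 0], [0, 0, 0], [0, 0, 0], [0, 0, 0], [0, 0, 0], [0, 0, 0], [0, 0, 0], [0, 0, 0]], claw=[0, 0, 0, 0, 0, 0, 0, 0, 0, 0], force=50)

```text
clock: 6.6
position: [0.4809, -0.1342, 0.1562]
ee_rot: [0.138, 3.136, 0.0]
force: [0.5, 0.3, -0.3]
width: 0.155
gripper_force: 50.0
```

Run:
```python
from h import *
import pickle
s,R=st();d={n:arm.get_image(n) for n in("scene","wrist")};pickle.dump(d,open("p1.pkl","wb"))
a=save(d["scene"],"s_tmp.png",(180,150,320,290),4)
u=d["wrist"]
save(u,"w_tmp.png",(200,230,360,370),4)
A=cv2.imread("pics/s_tmp.png");B=cv2.imread("pics/w_tmp.png")
h=min(len(A),len(B));C=np.hstack([A[:h],B[:h]]);C=cv2.resize(C,(800,int(C.shape[0]*800/C.shape[1])));cv2.imwrite("pics/pick1.png",C);print(C.shape)
p=s["position"];print(proj(d["scene"],p),proj(d["wrist"],p))
```

```text
t6.60 p [ 0.4809 -0.1342  0.1562] yawY 84.96 z [ 0.0021 -0.     -1.    ] F [ 0.5  0.3 -0.3] w0.155 g50.0 j [-0.25  0.33  0.54  2.   -0.22  0.87  1.89]
(373, 800, 3)
(np.float64(231.50172427340578), np.float64(171.1864595366766)) (np.float64(283.71217379952077), np.float64(273.4234136532762))
```

View pics/pick1.png

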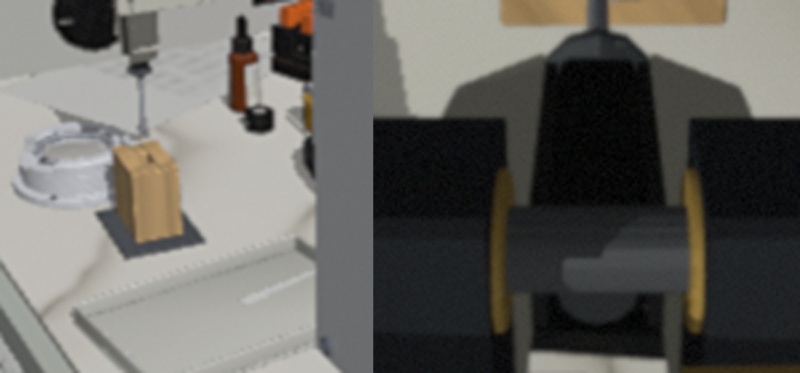

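The left half shows the pick clear above the stand with its shank hanging down at (143,105). The right half shows it centred between the pads with the collar at (597,45). Next I locate the shank and toe in the tool frame from depth.

```bash
cat > tf.py <<'E'
from h import *
def shank(d,s,R):
  for n in d:
    P=cloud(d[n]).reshape(-1,3);Q=(P-s["position"])@R*1e3
    for z0 in list(range(-10,90,6)):
        m=(abs(Q[:,0])<14)&(abs(Q[:,1])<16)&(abs(Q[:,2]-z0)<3)
        if m.sum()>2: print(n,z0,m.sum(),"x %.1f..%.1f y %.1f..%.1f med"%(*np.percentile(Q[m,0],[3,97]),*np.percentile(Q[m,1],[3,97])),np.round(np.median(Q[m,:2],0),1))
E
python3 - <<'E'
from tf import *
import pickle
d=pickle.load(open("p1.pkl","rb"));s,R=st();shank(d,s,R)
E
```

```text
t6.70 p [ 0.4802 -0.134   0.1549] yawY 84.96 z [ 1.e-04  1.e-04 -1.e+00] F [-0.2  0.3 -0.3] w0.153 g50.0 j [-0.25  0.33  0.54  2.   -0.22  0.87  1.89]
scene -10 12 x 5.3..10.9 y -15.2..11.1 med [9.7 8.1]
scene -4 20 x -9.4..10.4 y -15.8..8.8 med [  6.4 -12.2]
scene 2 16 x -6.5..8.6 y -8.3..7.2 med [ 0.5 -6.5]
scene 8 29 x -7.6..10.4 y -13.4..1.1 med [ 2.4 -6.3]
scene 14 7 x -7.5..6.1 y -7.6..-1.4 med [-0.2 -3.7]
scene 20 9 x -3.0..3.2 y -6.1..1.2 med [ 0.1 -3.4]
scene 26 6 x -1.8..1.9 y -3.8..-0.1 med [ 0.6 -2.2]
scene 32 5 x -1.1..1.5 y -4.4..-2.7 med [-0.5 -3.8]
scene 38 5 x -0.2..1.9 y -5.5..1.5 med [ 0.1 -3.7]
scene 44 6 x -0.7..1.6 y -5.9..-0.2 med [ 0.5 -1.9]
scene 50 6 x -2.7..2.3 y -3.9..0.7 med [ 1.1 -2.3]
scene 56 9 x -2.6..3.0 y -4.5..0.1 med [ 0.9 -3.6]
scene 62 6 x -2.0..3.4 y -3.8..6.7 med [ 1.3 -1. ]
scene 86 54 x -13.3..13.1 y -14.0..15.3 med [-1.6 -1.8]
wrist -10 459 x 6.5..11.8 y -14.8..14.8 med [ 9.7 -0. ]
wrist -4 337 x 6.4..11.6 y -13.3..12.8 med [ 7.8 -0. ]
wrist 2 158 x 5.8..10.0 y -8.6..6.7 med [ 7.4 -0.5]
wrist 8 352 x 5.8..11.3 y -8.2..7.9 med [ 8.3 -0.5]
wrist 14 8 x 6.7..10.4 y -8.1..6.9 med [9.8 1. ]
wrist 32 22 x 2.1..3.5 y -2.2..1.7 med [ 2.8 -0.6]
wrist 38 31 x 1.9..3.4 y -2.3..1.7 med [2.8 0. ]
wrist 44 31 x 1.9..3.4 y -2.4..1.8 med [2.8 0. ]
wrist 50 24 x 1.8..3.2 y -2.4..1.8 med [ 2.7 -0.6]
wrist 56 31 x 1.6..3.4 y -2.5..2.2 med [2.7 0. ]
wrist 62 171 x -2.2..3.9 y -1.3..10.2 med [2.  5.7]
wrist 86 1026 x -13.4..13.7 y -15.5..15.5 med [ 5.8 -4.9]
```

Emit:
arm_command(dp=[[0, 0, 0], [0, 0, 0], [0, 0, 0], [0.65, 0.63, 0], [0.65, 0.63, 0], [0.65, 0.63, 0], [0.65, 0.63, 0], [0.65, 0.63, 0], [0.65, 0.63, 0.3], [0, 0, 0.3]], angular=[[0, 0, 0.63], [0, 0, 0.63], [0, 0, 0.637], [0, 0, 0], [0, 0, 0], [0, 0, 0], [0, 0, 0], [0, 0, 0], [0, 0, 0], [0, 0, 0]], claw=[0, 0, 0, 0, 0, 0, 0, 0, 0, 0])

```text
clock: 7.7
position: [0.4223, -0.0081, 0.1391]
ee_rot: [-0.576, -3.086, -0.001]
force: [0.3, -0.4, -0.7]
width: 0.151
gripper_force: 50.0
```

Emit:
arm_command(dp=[[0, 0, 0.3], [0, 0, 0.3], [0, 0, 0], [0, 0, 0]], angular=[[0, 0, 0], [0, 0, 0], [0, 0, 0], [0, 0, 0]], claw=[0, 0, 0, 0])

```text
clock: 8.1
position: [0.4239, -0.0114, 0.1248]
ee_rot: [-0.584, -3.086, 0.001]
force: [-0.2, 0.6, -0.9]
width: 0.15
gripper_force: 50.0
```

Run:
```python
from h import *
s,R=st();im=arm.get_image("wrist");P=cloud(im)
save(im,"w2.png",(200,120,400,270),4)
Q=((P.reshape(-1,3)-s["position"])@R)*1e3
m=(abs(Q[:,0])<3)&(Q[:,1]>4)&(Q[:,1]<11)&(Q[:,2]>50)&(Q[:,2]<75);print("toe z",np.percentile(Q[m,2],[5,25,50,75]),m.sum(),"y max",np.percentile(Q[m,1],98))
m=(abs(Q[:,1])<3)&(Q[:,0]<6)&(Q[:,2]>35)&(Q[:,2]<58);print("shank",np.median(Q[m],0))
ax=s["position"]+R@np.array([.0003,-.0002,0]);
c=np.array([.4602,-.0075]);yaw=np.radians(3.7);M=np.array([[np.cos(yaw),np.sin(yaw)],[-np.sin(yaw),np.cos(yaw)]])
print("axis in pot mm",M@(ax[:2]-c)*1e3)
go([.42378+.0003*.93,-.00986-.0003*.36,s["position"][2]])
```

```text
t8.10 p [ 0.4239 -0.0114  0.1248] yawY 68.56 z [-6.e-04 -6.e-04 -1.e+00] F [-0.2  0.6 -0.9] w0.150 g50.0 j [-0.57  0.26  0.57  2.2  -0.21  0.73  1.34]
toe z [60.17931423 60.90440399 61.32732879 61.89631691] 77 y max 10.09684996423049
shank [ 2.98095748 -0.71394168 45.55600748]
axis in pot mm [-36.84948445  -1.63603814]
t8.15 p [ 0.4241 -0.0113  0.125 ] yawY 68.57 z [-0.e+00 -3.e-04 -1.e+00] F [ 0.4  0.7 -0.9] w0.150 g50.0 j [-0.57  0.26  0.57  2.2  -0.21  0.73  1.34]
dp units [0.019 0.048 0.01 ] rows>= 1.0
```

View pics/w2.png

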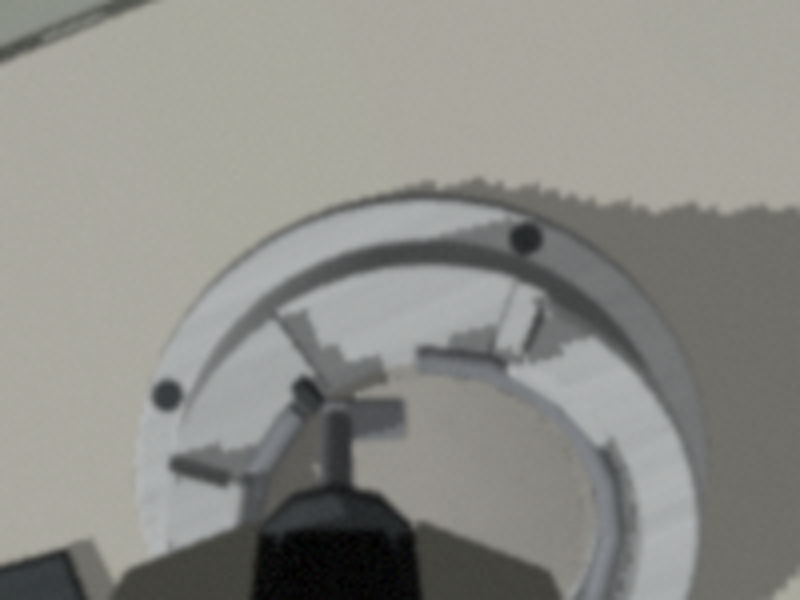

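The picture shows the toe over the slot, pointing at end A (toe tip at about (405,415), end A at (420,360)); the key pin at (305,390) is clear to the left. Now I lower the pick and feel for the floor.

Emit:
arm_command(dp=[[0, 0.02, 0.3], [0, 0, 0.4], [0, 0, 0.3], [0, 0, 0.15], [0, 0, 0], [0, 0, 0]], angular=[[0, 0, 0], [0, 0, 0], [0, 0, 0], [0, 0, 0], [0, 0, 0], [0, 0, 0]], claw=[0, 0, 0, 0, 0, 0])

```text
clock: 8.75
position: [0.424, -0.0102, 0.0962]
ee_rot: [-0.582, -3.087, 0.0]
force: [-0.0, 0.3, -0.7]
width: 0.148
gripper_force: 50.0
```

Emit:
arm_command(dp=[[0, 0, 0.04], [0, 0, 0.04], [0, 0, 0]], angular=[[0, 0, 0], [0, 0, 0], [0, 0, 0]], claw=[0, 0, 0])

```text
clock: 9.05
position: [0.4241, -0.0101, 0.0943]
ee_rot: [0.582, 3.087, 0.0]
force: [0.1, 0.4, -1.7]
width: 0.152
gripper_force: 50.0
```

Emit:
arm_command(dp=[[0, 0, 0.04], [0, 0, 0]], angular=[[0, 0, 0], [0, 0, 0]], claw=[0, 0])

```text
clock: 9.25
position: [0.424, -0.0101, 0.0932]
ee_rot: [-0.582, -3.087, -0.0]
force: [-1.1, 0.9, -1.1]
width: 0.152
gripper_force: 50.0
```

Emit:
arm_command(dp=[[0, 0, 0.04], [0, 0, 0]], angular=[[0, 0, 0], [0, 0, 0]], claw=[0, 0])

```text
clock: 9.45
position: [0.424, -0.0101, 0.0921]
ee_rot: [-0.582, -3.087, -0.0]
force: [-0.3, -0.1, -0.7]
width: 0.149
gripper_force: 50.0
```

Emit:
arm_command(dp=[[0, 0, 0.04], [0, 0, 0]], angular=[[0, 0, 0], [0, 0, 0]], claw=[0, 0])

```text
clock: 9.65
position: [0.424, -0.0101, 0.0911]
ee_rot: [-0.582, -3.087, 0.0]
force: [-0.3, 0.2, -0.6]
width: 0.151
gripper_force: 50.0
```

Emit:
arm_command(dp=[[0, 0, 0.04], [0, 0, 0]], angular=[[0, 0, 0], [0, 0, 0]], claw=[0, 0])

```text
clock: 9.85
position: [0.4242, -0.0102, 0.0905]
ee_rot: [0.582, 3.087, 0.001]
force: [-0.8, 0.4, 5.5]
width: 0.153
gripper_force: 50.0
```

Emit:
arm_command(dp=[[0, 0, -0.024], [0, 0.04, 0], [0, 0.04, 0], [0, 0.04, 0], [0, 0.04, 0], [0, 0, 0]], angular=[[0, 0, 0], [0, 0, 0], [0, 0, 0], [0, 0, 0], [0, 0, 0], [0, 0, 0]], claw=[0, 0, 0, 0, 0, 0])

```text
clock: 10.45
position: [0.4255, -0.0063, 0.0908]
ee_rot: [0.582, 3.087, 0.0]
force: [-0.5, 0.2, -0.4]
width: 0.149
gripper_force: 50.0
```

Emit:
arm_command(dp=[[0, 0.04, 0], [0, 0.04, 0], [0, 0.04, 0], [0, 0, 0]], angular=[[0, 0, 0], [0, 0, 0], [0, 0, 0], [0, 0, 0]], claw=[0, 0, 0, 0])

```text
clock: 10.85
position: [0.4266, -0.0034, 0.0908]
ee_rot: [0.582, 3.087, 0.0]
force: [-0.6, -0.3, -0.7]
width: 0.149
gripper_force: 50.0
```

Emit:
arm_command(dp=[[0, 0.04, 0], [0, 0, 0]], angular=[[0, 0, 0], [0, 0, 0]], claw=[0, 0])

```text
clock: 11.05
position: [0.427, -0.0026, 0.0908]
ee_rot: [0.582, 3.087, 0.0]
force: [-0.2, -0.2, -0.9]
width: 0.148
gripper_force: 50.0
```

Emit:
arm_command(dp=[[0, 0.04, 0], [0, 0, 0]], angular=[[0, 0, 0], [0, 0, 0]], claw=[0, 0])

```text
clock: 11.25
position: [0.4274, -0.0016, 0.0908]
ee_rot: [0.582, 3.087, 0.0]
force: [0.1, -0.1, -0.3]
width: 0.149
gripper_force: 50.0
```

Emit:
arm_command(dp=[[0, 0.03, 0], [0, 0, 0]], angular=[[0, 0, 0], [0, 0, 0]], claw=[0, 0])

```text
clock: 11.45
position: [0.4276, -0.001, 0.0908]
ee_rot: [-0.582, -3.087, -0.0]
force: [-0.2, -0.2, -1.3]
width: 0.15
gripper_force: 50.0
```

Emit:
arm_command(dp=[[0, 0.03, 0], [0, 0, 0]], angular=[[0, 0, 0], [0, 0, 0]], claw=[0, 0])

```text
clock: 11.65
position: [0.4278, -0.0003, 0.0908]
ee_rot: [-0.582, -3.087, -0.0]
force: [0.3, -0.2, -1.3]
width: 0.15
gripper_force: 50.0
```

Emit:
arm_command(dp=[[0, 0.03, 0], [0, 0, 0]], angular=[[0, 0, 0], [0, 0, 0]], claw=[0, 0])

```text
clock: 11.85
position: [0.4281, 0.0004, 0.0908]
ee_rot: [0.582, 3.087, 0.0]
force: [0.2, -0.7, 0.1]
width: 0.149
gripper_force: 50.0
```

Emit:
arm_command(dp=[[0, 0.03, 0], [0, 0, 0]], angular=[[0, 0, 0], [0, 0, 0]], claw=[0, 0])

```text
clock: 12.05
position: [0.4284, 0.0011, 0.0908]
ee_rot: [-0.582, -3.087, -0.0]
force: [-0.1, 0.2, -0.2]
width: 0.147
gripper_force: 50.0
```

Run:
```python
from h import *
s,R=st();im=arm.get_image("wrist");P=cloud(im)
Q=((P.reshape(-1,3)-s["position"])@R)*1e3
m=(abs(Q[:,1])<3)&(Q[:,0]<6)&(Q[:,2]>40)&(Q[:,2]<54);print("shank",np.median(Q[m],0))
P=P.reshape(-1,3)
save(im,"w3.png",(215,130,375,250),5)
c=np.array([.4602,-.0075]);yaw=np.radians(3.7);M=np.array([[np.cos(yaw),np.sin(yaw)],[-np.sin(yaw),np.cos(yaw)]])
print("axis pot",M@(s["position"][:2]-c)*1e3)
```

```text
t12.05 p [0.4284 0.0011 0.0908] yawY 68.65 z [-0.  0. -1.] F [-0.1  0.2 -0.2] w0.147 g50.0 j [-0.55  0.33  0.53  2.22 -0.28  0.65  1.38]
shank [ 3.11948369 -0.14728155 46.59485545]
axis pot [-31.17973367  10.65605916]
```

View pics/w3.png

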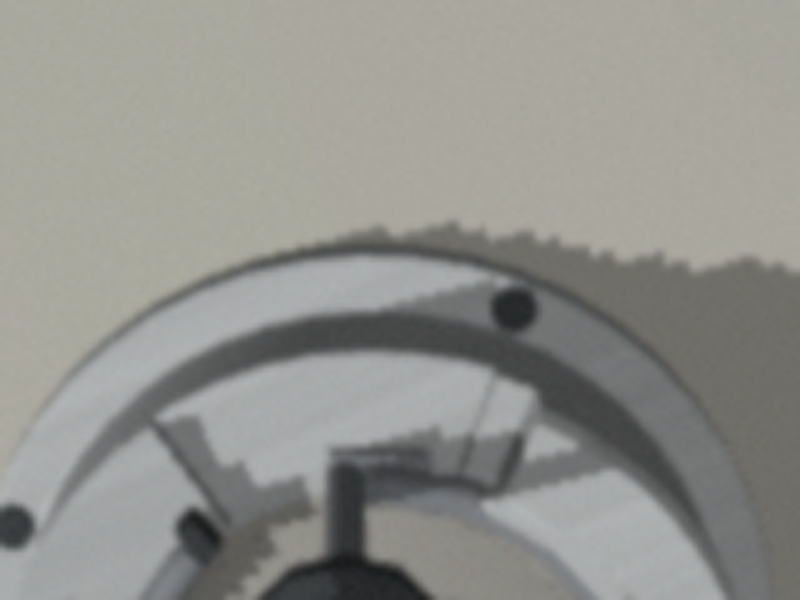

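The shank at (345,500) has just reached the end of the wire, and the toe lies under it at (335–430,455). I nudge forward to feel the contact.

Emit:
arm_command(dp=[[0, 0.03, 0], [0, 0, 0]], angular=[[0, 0, 0], [0, 0, 0]], claw=[0, 0])

```text
clock: 12.3
position: [0.4286, 0.0018, 0.0908]
ee_rot: [-0.582, -3.087, 0.0]
force: [-0.3, -0.4, -1.3]
width: 0.153
gripper_force: 50.0
```

Emit:
arm_command(dp=[[0, 0.02, 0], [0, 0, 0]], angular=[[0, 0, 0], [0, 0, 0]], claw=[0, 0])

```text
clock: 12.5
position: [0.4288, 0.0021, 0.0908]
ee_rot: [0.582, 3.087, -0.0]
force: [0.1, -0.5, -0.9]
width: 0.15
gripper_force: 50.0
```

Emit:
arm_command(dp=[[0, 0, -0.03], [0, 0, -0.03], [0, 0, -0.03], [0, 0, 0]], angular=[[0, 0, 0], [0, 0, 0], [0, 0, 0], [0, 0, 0]], claw=[0, 0, 0, 0])

```text
clock: 12.9
position: [0.4288, 0.002, 0.093]
ee_rot: [0.582, 3.087, -0.001]
force: [0.8, -1.6, -7.4]
width: 0.149
gripper_force: 50.0
```

Emit:
arm_command(dp=[[-0.01, 0, -0.03], [-0.01, 0, -0.03], [0, 0, 0]], angular=[[0, 0, 0], [0, 0, 0], [0, 0, 0]], claw=[0, 0, 0])

```text
clock: 13.2
position: [0.4293, 0.0015, 0.0945]
ee_rot: [0.583, 3.087, -0.001]
force: [0.9, -4.7, -8.4]
width: 0.147
gripper_force: 50.0
```

Emit:
arm_command(dp=[[-0.01, 0, -0.03], [-0.01, 0, -0.03], [0, 0, 0]], angular=[[0, 0, 0], [0, 0, 0], [0, 0, 0]], claw=[0, 0, 0])

```text
clock: 13.5
position: [0.4296, 0.0012, 0.0961]
ee_rot: [-0.583, -3.087, 0.001]
force: [1.5, -5.8, -7.3]
width: 0.151
gripper_force: 50.0
```

Emit:
arm_command(dp=[[-0.01, -0.02, -0.03], [-0.01, -0.02, -0.03], [0, 0, 0]], angular=[[0, 0, 0], [0, 0, 0], [0, 0, 0]], claw=[0, 0, 0])

```text
clock: 13.8
position: [0.4298, 0.0003, 0.0977]
ee_rot: [-0.583, -3.087, 0.001]
force: [0.8, -5.1, -7.8]
width: 0.152
gripper_force: 50.0
```

Emit:
arm_command(dp=[[0, -0.01, -0.03], [0, -0.01, -0.03], [0, 0, 0]], angular=[[0, 0, 0], [0, 0, 0], [0, 0, 0]], claw=[0, 0, 0])

```text
clock: 14.1
position: [0.4298, 0.0007, 0.0995]
ee_rot: [0.582, 3.087, 0.002]
force: [-0.0, 0.0, -1.4]
width: 0.152
gripper_force: 50.0
```

Emit:
arm_command(dp=[[0, -0.01, -0.03], [0, -0.01, -0.03], [0, 0, 0]], angular=[[0, 0, 0], [0, 0, 0], [0, 0, 0]], claw=[0, 0, 0])

```text
clock: 14.4
position: [0.4298, 0.0002, 0.1009]
ee_rot: [0.581, 3.087, 0.001]
force: [-0.6, 0.0, -0.7]
width: 0.154
gripper_force: 50.0
```

Run:
```python
from h import *
import pickle
s,R=st();d={n:arm.get_image(n) for n in("wrist","top")};pickle.dump((d,s,R),open("p3.pkl","wb"))
save(d["wrist"],"w4.png",(215,130,375,250),5)
P=cloud(d["wrist"]).reshape(-1,3);c=np.array([.4602,-.0075])
r=np.hypot(P[:,0]-c[0],P[:,1]-c[1])*1e3;a=np.degrees(np.arctan2(P[:,1]-c[1],P[:,0]-c[0]))%360;z=P[:,2]*1e3
for a0 in range(100,175,5):
    k=(abs(a-a0)<2.5)&(r>26)&(r<37)
    print(a0,"zmax %.1f at r %.1f"%(np.percentile(z[k&(z<60)],95),r[k&(z<60)][np.argsort(z[k&(z<60)])[-8:]].mean()) if k.any() else '--')
```

```text
t14.40 p [4.298e-01 2.000e-04 1.009e-01] yawY 68.67 z [ 7.e-04  6.e-04 -1.e+00] F [-0.6  0.  -0.7] w0.154 g50.0 j [-0.56  0.31  0.55  2.21 -0.26  0.67  1.37]
100 zmax 42.9 at r 33.7
105 zmax 43.0 at r 33.2
110 zmax 43.5 at r 33.0
115 zmax 44.2 at r 33.2
120 zmax 44.3 at r 32.8
125 zmax 45.0 at r 32.6
130 zmax 45.5 at r 32.6
135 zmax 45.5 at r 32.6
140 zmax 45.8 at r 32.4
145 zmax 45.9 at r 32.0
150 zmax 46.5 at r 32.0
155 zmax 46.7 at r 32.5
160 zmax 51.9 at r 33.4
165 zmax 57.8 at r 34.4
170 zmax 58.0 at r 34.4
```

View pics/w4.png

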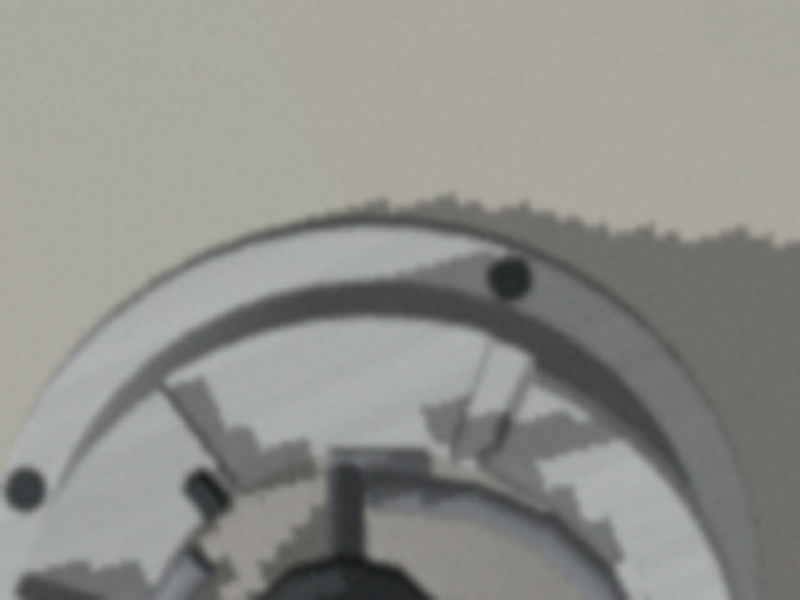

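The ring end is up: wire top at about 46.5 mm, so the wire centre is at about 44. The wire arcs up from (370,480) above the lip. I withdraw the pick.

Emit:
arm_command(dp=[[0, 0, 0.04], [0, -0.08, 0], [0, -0.09, 0], [0.03, -0.1, 0], [0.03, -0.1, 0], [0, -0.09, 0], [0, 0, 0], [0, 0, -0.3], [0, 0, -0.6], [0, 0, -0.8]], angular=[[0, 0, 0], [0, 0, 0], [0, 0, 0], [0, 0, 0], [0, 0, 0], [0, 0, 0], [0, 0, 0], [0, 0, 0], [0, 0, 0], [0, 0, 0]], claw=[0, 0, 0, 0, 0, 0, 0, 0, 0, 0])

```text
clock: 15.5
position: [0.4234, -0.0105, 0.1425]
ee_rot: [-0.582, -3.086, 0.001]
force: [0.7, -0.1, -0.6]
width: 0.151
gripper_force: 50.0
```

Emit:
arm_command(dp=[[0, 0, -0.5], [0, 0, 0], [0, 0, 0], [0, 0, 0]], angular=[[0, 0, -0.63], [0, 0, -0.63], [0, 0, -0.63], [0, 0, 0]], claw=[0, 0, 0, 0])

```text
clock: 15.9
position: [0.4241, -0.0103, 0.1552]
ee_rot: [0.138, 3.138, 0.001]
force: [0.6, -0.5, -0.2]
width: 0.15
gripper_force: 50.0
```

Run:
```python
from h import *
import pickle
go([.4804,-.1339,.157])
im=arm.get_image("wrist");P=cloud(im).reshape(-1,3);c=np.array([.4602,-.0075])
r=np.hypot(P[:,0]-c[0],P[:,1]-c[1])*1e3;a=np.degrees(np.arctan2(P[:,1]-c[1],P[:,0]-c[0]))%360;z=P[:,2]*1e3
for a0 in range(100,175,10):
    k=(abs(a-a0)<2.5)&(r>26)&(r<37)&(z<60)
    print(a0,"%.1f"%(np.percentile(z[k],95) if k.any() else 0),end=" ")
```

```text
t15.90 p [ 0.4241 -0.0103  0.1552] yawY 84.98 z [ 8.e-04  3.e-04 -1.e+00] F [ 0.6 -0.5 -0.2] w0.150 g50.0 j [-0.56  0.2   0.54  2.16 -0.14  0.81  1.55]
dp units [-2.675 -4.727 -0.073] rows>= 5.0
100 42.4 110 43.5 120 44.5 130 45.0 140 45.8 150 46.2 160 46.8 170 27.5
```

Emit:
arm_command(dp=[[-0.3, -0.5, -0.07], [-0.4, -0.7, 0], [-0.4, -0.75, 0], [-0.4, -0.75, 0], [-0.4, -0.75, 0], [-0.4, -0.7, 0], [-0.375, -0.577, 0], [0, 0, 0], [0, 0, 0], [0, 0, 0]], angular=[[0, 0, 0], [0, 0, 0], [0, 0, 0], [0, 0, 0], [0, 0, 0], [0, 0, 0], [0, 0, 0], [0, 0, 0], [0, 0, 0], [0, 0, 0]], claw=[0, 0, 0, 0, 0, 0, 0, 0, 0, 0])

```text
clock: 16.95
position: [0.4795, -0.133, 0.1562]
ee_rot: [-0.14, -3.138, -0.001]
force: [-1.4, 0.9, -1.6]
width: 0.153
gripper_force: 50.0
```

Run:
```python
from tf import *
s,R=st();d={"wrist":arm.get_image("wrist")};P=cloud(d["wrist"]).reshape(-1,3);Q=(P-s["position"])@R*1e3
for z0 in(35,45,55):
  m=(abs(Q[:,1])<4)&(Q[:,0]<6)&(abs(Q[:,2]-z0)<5);print(z0,np.median(Q[m],0))
go([.4804,-.1339,.085])
```

```text
t16.95 p [ 0.4795 -0.133   0.1562] yawY 84.88 z [-7.e-04  6.e-04 -1.e+00] F [-1.4  0.9 -1.6] w0.153 g50.0 j [-0.28  0.33  0.57  2.   -0.23  0.87  1.9 ]
35 [3.08247449e+00 2.54824543e-02 3.56820508e+01]
45 [ 3.11332866 -0.55664717 44.52513706]
55 [3.24298059e+00 2.87276971e-02 5.50058052e+01]
t17.00 p [ 0.4796 -0.133   0.1562] yawY 84.91 z [-5.e-04  6.e-04 -1.e+00] F [ 0.3 -0.5 -1.2] w0.150 g50.0 j [-0.28  0.33  0.57  2.   -0.23  0.87  1.9 ]
dp units [-0.037 -0.035  2.849] rows>= 3.0
```

Emit:
arm_command(dp=[[-0.03, -0.035, 0.2], [0, 0, 0.4], [0, 0, 0.3], [0, 0, 0.2], [0, 0, 0.3], [0, 0, 0.4], [0, 0, 0.4], [0, 0, 0.35], [0, 0, 0.2], [0, 0, 0]], angular=[[0, 0, 0], [0, 0, 0], [0, 0, 0], [0, 0, 0], [0, 0, 0], [0, 0, 0], [0, 0, 0], [0, 0, 0], [0, 0, 0], [0, 0, 0]], claw=[0, 0, 0, 0, 0, 0, 0, 0, 0, 0])

```text
clock: 18.0
position: [0.4802, -0.135, 0.0868]
ee_rot: [-0.14, -3.137, -0.0]
force: [-0.4, 0.2, -0.9]
width: 0.148
gripper_force: 50.0
```

Emit:
arm_command(dp=[[0, 0, 0.06], [0, 0, 0.06], [0, 0, 0]], angular=[[0, 0, 0], [0, 0, 0], [0, 0, 0]], claw=[0, 0, 0])

```text
clock: 18.3
position: [0.4808, -0.135, 0.0847]
ee_rot: [0.14, 3.138, 0.0]
force: [0.1, 0.1, -1.2]
width: 0.152
gripper_force: 50.0
```

Emit:
arm_command(dp=[[0, 0.02, 0.06], [0, 0.02, 0.04], [0, 0, 0.03], [0, 0, 0]], angular=[[0, 0, 0], [0, 0, 0], [0, 0, 0], [0, 0, 0]], claw=[0, 0, 0, 0])

```text
clock: 18.7
position: [0.4807, -0.1339, 0.0812]
ee_rot: [-0.14, -3.138, -0.0]
force: [0.5, 0.3, -1.5]
width: 0.147
gripper_force: 50.0
```

Emit:
arm_command(dp=[[0, 0, 0.03], [0, 0, 0]], angular=[[0, 0, 0], [0, 0, 0]], claw=[0, 0])

```text
clock: 18.9
position: [0.4808, -0.134, 0.0806]
ee_rot: [0.14, 3.138, 0.0]
force: [0.3, -0.4, -1.1]
width: 0.151
gripper_force: 50.0
```

Not yet touching; feel a bit further, then release and rise.

Emit:
arm_command(dp=[[0, 0, 0.03], [0, 0, 0]], angular=[[0, 0, 0], [0, 0, 0]], claw=[0, 0])

```text
clock: 19.1
position: [0.4808, -0.134, 0.0804]
ee_rot: [0.14, 3.138, 0.001]
force: [-3.2, 0.8, 8.7]
width: 0.151
gripper_force: 50.0
```

Emit:
arm_command(dp=[[0, 0, 0.02], [0, 0, 0]], angular=[[0, 0, 0], [0, 0, 0]], claw=[0, 0])

```text
clock: 19.3
position: [0.4809, -0.134, 0.0803]
ee_rot: [0.141, 3.138, 0.001]
force: [-4.2, 0.6, 17.4]
width: 0.152
gripper_force: 50.0
```

Emit:
arm_command(dp=[[0, 0, -0.03], [0, 0, 0], [0, 0, 0], [0, 0, 0], [0, 0, 0], [0, 0, -0.3], [0, 0, -0.7], [0, 0, -0.9], [0, 0, -1], [0, 0, -1]], angular=[[0, 0, 0], [0, 0, 0], [0, 0, 0], [0, 0, 0], [0, 0, 0], [0, 0, 0], [0, 0, 0], [0, 0, 0], [0, 0, 0], [0, 0, 0]], claw=[0, 0.25, 0.35, 0.4, 0.4, 0.4, 0.4, 0.4, 0.4, 0.4])

```text
clock: 20.3
position: [0.4805, -0.1342, 0.1789]
ee_rot: [-0.141, -3.138, 0.0]
force: [1.5, 0.1, -0.5]
width: 0.398
gripper_force: 0.0
```

Run:
```python
from h import *
import pickle
s,R=st();d={n:arm.get_image(n) for n in("wrist","scene","top")};pickle.dump(d,open("p5.pkl","wb"))
save(d["scene"],"a.png",(180,150,320,290),4);save(d["wrist"],"b.png",(150,60,400,310),2.24)
A=cv2.imread("pics/a.png");B=cv2.imread("pics/b.png");C=np.hstack([A,B]);C=cv2.resize(C,(800,int(C.shape[0]*800/C.shape[1])));cv2.imwrite("pics/c5.png",C)
P=cloud(d["wrist"]).reshape(-1,3)
q=P[(P[:,2]>.116)&(P[:,2]<.14)&(abs(P[:,0]-.48)<.03)&(abs(P[:,1]+.134)<.03)];print("handle",np.nanmean(q,0) if len(q) else 0,len(q))
c=np.array([.4602,-.0075])
for n in("wrist","top"):
  P=cloud(d[n]).reshape(-1,3)
  r=np.hypot(P[:,0]-c[0],P[:,1]-c[1])*1e3;a=np.degrees(np.arctan2(P[:,1]-c[1],P[:,0]-c[0]))%360;z=P[:,2]*1e3
  for a0 in list(range(80,175,5)):
    k=(abs(a-a0)<2.5)&(r>26)&(r<37)&(z<60)
    if k.sum()>5: t=np.percentile(z[k],95); print(a0,"%.1f r%.1f"%(t,np.median(r[k&(z>t-2)])),end="; ")
  print()
```

```text
t20.30 p [ 0.4805 -0.1342  0.1789] yawY 84.86 z [-1.e-04 -2.e-04 -1.e+00] F [ 1.5  0.1 -0.5] w0.398 g0.0 j [-0.3   0.3   0.59  1.97 -0.21  0.92  1.88]
handle [ 0.47748644 -0.1339019   0.12811046] 602
80 40.6 r33.3; 85 41.0 r33.3; 90 41.5 r32.9; 95 41.8 r33.1; 100 42.3 r32.7; 105 42.7 r32.0; 110 43.0 r32.2; 115 43.9 r32.4; 120 44.4 r32.5; 125 44.8 r31.9; 130 45.2 r32.3; 135 46.1 r31.8; 140 45.7 r31.7; 145 45.8 r31.6; 150 46.1 r31.2; 155 46.2 r31.6; 160 46.8 r31.9; 165 27.6 r31.9; 170 27.2 r32.4;
```

View pics/c5.png

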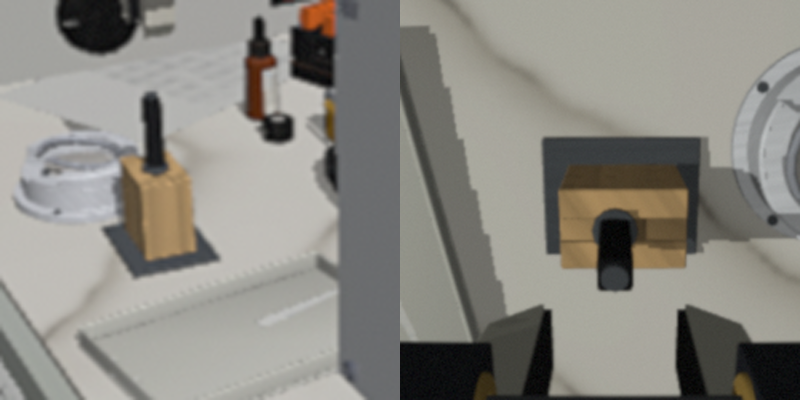

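The pick stands upright in its slot (left: (152,130); right: handle at (615,270)). The ring end is still up, wire top at about 46 mm. Next I turn the gripper so that it closes radially across the wire at world angle 154°.

Emit:
arm_command(dp=[[0, 0, 0], [0, 0, 0], [0, 0, 0], [0, 0, 0], [0, 0, 0], [0, 0, 0], [0, 0, 0], [0, 0, 0], [0, 0, 0], [0, 0, 0]], angular=[[0, 0, 0.96], [0, 0, 0.96], [0, 0, 0.96], [0, 0, 0.96], [0, 0, 0.96], [0, 0, 0.96], [0, 0, 0.96], [0, 0, 0.96], [0, 0, 0.96], [0, 0, 0.96]], claw=[0.4, 0.4, 0.4, 0.4, 0.4, 0.4, 0.4, 0.4, 0.4, 0.4], force=10)

```text
clock: 21.45
position: [0.4802, -0.1338, 0.1768]
ee_rot: [-2.181, -2.26, 0.001]
force: [-0.4, -0.1, -0.8]
width: 0.402
gripper_force: 0.0
```

Emit:
arm_command(dp=[[0, 0, 0], [0, 0, 0], [0, 0, 0], [0, 0, 0], [0, 0, 0]], angular=[[0, 0, 0.96], [0, 0, 0.96], [0, 0, 0.96], [0, 0, 0.42], [0, 0, 0]], claw=[0.4, 0.4, 0.4, 0.4, 0.4])

```text
clock: 21.95
position: [0.4802, -0.1338, 0.1768]
ee_rot: [-2.664, -1.664, 0.003]
force: [-0.2, -0.9, -0.4]
width: 0.4
gripper_force: 0.0
```

```bash
python3 -c "
from h import *
go([.4317,.0064,.09])"
```

```text
t21.95 p [ 0.4802 -0.1338  0.1768] yawY -26.03 z [-1.6e-03 -6.0e-04 -1.0e+00] F [-0.2 -0.9 -0.4] w0.400 g0.0 j [-0.64  0.45  1.11  2.   -0.48  0.99  0.25]
dp units [ 4.19  -4.201  3.471] rows>= 5.0
```

Emit:
arm_command(dp=[[0.6, -0.6, 0], [0.75, -0.75, 0], [0.75, -0.75, 0], [0.75, -0.75, 0.4], [0.75, -0.75, 0.6], [0.59, -0.6, 0.8], [0, 0, 0.8], [0, 0, 0.6], [0, 0, 0.27], [0, 0, 0]], angular=[[0, 0, 0], [0, 0, 0], [0, 0, 0], [0, 0, 0], [0, 0, 0], [0, 0, 0], [0, 0, 0], [0, 0, 0], [0, 0, 0], [0, 0, 0]], claw=[0.4, 0.4, 0.4, 0.4, 0.4, 0.4, 0.4, 0.4, 0.4, 0.4])

```text
clock: 22.95
position: [0.4316, 0.0059, 0.0903]
ee_rot: [-2.663, -1.666, 0.002]
force: [0.4, 0.3, -0.4]
width: 0.398
gripper_force: 0.0
```

Run:
```python
from h import *
s,R=st();im=arm.get_image("wrist");P=cloud(im).reshape(-1,3);Q=(P-s["position"])@R*1e3;z=P[:,2]*1e3
# wire points near grasp: z 43..50
m=(z>42.5)&(z<50)&(abs(Q[:,0])<30)&(abs(Q[:,1])<16)
for x0 in range(-9,30,4):
    k=m&(abs(Q[:,0]-x0)<2)
    if k.sum()>3: print(x0,k.sum(),"y",np.round(np.percentile(Q[k,1],[5,50,95]),1),"z %.1f"%np.percentile(z[k],90))
go([.4317,.0064,.036])
```

```text
t22.95 p [0.4316 0.0059 0.0903] yawY -25.95 z [-1.6e-03 -5.0e-04 -1.0e+00] F [ 0.4  0.3 -0.4] w0.398 g0.0 j [-0.9   0.48  1.04  2.24 -0.62  0.75  0.11]
-1 48 y [-2.  -0.3  2.1] z 47.0
3 54 y [-2.  -0.3  2.1] z 46.6
7 55 y [-2.   0.3  2.7] z 46.4
11 59 y [-1.4  0.9  3.3] z 46.3
15 60 y [0.3 2.6 5. ] z 45.4
19 61 y [2.  4.4 6.7] z 44.6
23 55 y [4.4 6.7 9.6] z 44.1
27 25 y [ 7.6 10.1 12.3] z 43.5
t23.00 p [0.4321 0.0057 0.0908] yawY -25.98 z [-5.e-04 -3.e-04 -1.e+00] F [0.5 0.1 0.1] w0.398 g0.0 j [-0.9   0.48  1.04  2.24 -0.62  0.75  0.11]
dp units [ 0.018 -0.026  2.194] rows>= 3.0
```

Emit:
arm_command(dp=[[0.06, 0, 0.4], [0, 0, 0.6], [0, 0, 0.5], [0, 0, 0.4], [0, 0, 0.24], [0, 0, 0], [0, 0, 0], [0, 0, 0], [0, 0, 0], [0, 0, 0]], angular=[[0, 0, 0], [0, 0, 0], [0, 0, 0], [0, 0, 0], [0, 0, 0], [0, 0, 0], [0, 0, 0], [0, 0, 0], [0, 0, 0], [0, 0, 0]], claw=[0.4, 0.4, 0.4, 0.3, 0.25, 0.2, 0.1, 0, 0, 0], force=15)

```text
clock: 24.0
position: [0.4333, 0.0072, 0.0377]
ee_rot: [2.664, 1.664, 0.001]
force: [0.4, -2.0, 0.5]
width: 0.049
gripper_force: 14.6
```

Emit:
arm_command(dp=[[0, 0, 0], [0, 0, 0]], angular=[[0, 0, 0], [0, 0, 0]], claw=[0, 0], force=45)

```text
clock: 24.2
position: [0.4332, 0.0071, 0.0375]
ee_rot: [2.664, 1.664, 0.001]
force: [0.3, -3.2, 2.2]
width: 0.035
gripper_force: 44.3
```

Emit:
arm_command(dp=[[0, 0, -0.08], [0, 0, -0.1], [0, 0, -0.1], [0, 0, -0.1], [0, 0, 0]], angular=[[0, 0, 0], [0, 0, 0], [0, 0, 0], [0, 0, 0], [0, 0, 0]], claw=[0, 0, 0, 0, 0])

```text
clock: 24.7
position: [0.4324, 0.0079, 0.0469]
ee_rot: [-2.663, -1.665, 0.001]
force: [-2.6, -1.3, -0.6]
width: 0.034
gripper_force: 44.9
```

Emit:
arm_command(dp=[[0, 0, -0.1], [0, 0, -0.1], [0, 0, -0.1], [0, 0, -0.1], [0, 0, 0]], angular=[[0, 0, 0], [0, 0, 0], [0, 0, 0], [0, 0, 0], [0, 0, 0]], claw=[0, 0, 0, 0, 0])

```text
clock: 25.2
position: [0.4338, 0.0075, 0.0573]
ee_rot: [2.663, 1.665, 0.002]
force: [-0.0, -0.2, -1.1]
width: 0.034
gripper_force: 45.0
```

```bash
cat > ringm.py <<'E'
from h import *
def ring():
    s,R=st();im=arm.get_image("wrist");P=cloud(im);Q=((P-s["position"])@R*1e3).reshape(-1,3);W=P.reshape(-1,3)*1e3
    return s,R,im,Q,W
E
python3 - <<'E'
from ringm import *
s,R,im,Q,W=ring()
c=np.array([460.2,-7.5])
r=np.hypot(W[:,0]-c[0],W[:,1]-c[1]);a=np.degrees(np.arctan2(W[:,1]-c[1],W[:,0]-c[0]))%360;z=W[:,2]
for a0 in range(0,360,12):
    k=(abs(a-a0)<4)&(r>24)&(r<37)&(z<75)
    if k.sum()>5: t=np.percentile(z[k],95);print(a0,"%.1f r%.1f"%(t,np.median(r[k&(z>t-2)])),end="; ")
E
```

```text
t25.20 p [0.4338 0.0075 0.0573] yawY -25.98 z [ 1.6e-03  1.0e-04 -1.0e+00] F [-0.  -0.2 -1.1] w0.034 g45.0 j [-0.83  0.53  0.94  2.26 -0.71  0.68  0.18]
0 43.9 r33.6; 12 44.3 r34.5; 24 45.3 r35.0; 36 46.7 r35.5; 48 48.5 r35.8; 60 51.2 r36.0; 72 53.9 r36.1; 84 56.5 r36.0; 96 59.3 r35.5; 108 61.3 r35.1; 120 71.2 r24.6; 132 73.7 r30.3; 144 68.6 r31.0; 156 70.6 r32.5; 168 73.6 r33.0; 300 27.9 r26.8; 312 30.8 r33.5; 324 45.6 r31.8; 336 45.1 r32.2; 348 44.4 r33.3;
```

Emit:
arm_command(dp=[[0, 0, -0.3], [0, 0, -0.6], [0, 0, -0.9], [0, 0, -0.9], [0, 0, -0.9], [0, 0, -0.9], [0, 0, -0.9], [0, 0, -0.6], [0, 0, 0], [0, 0, 0]], angular=[[0, 0, 0], [0, 0, 0], [0, 0, 0], [0, 0, 0], [0, 0, 0], [0, 0, 0], [0, 0, 0], [0, 0, 0], [0, 0, 0], [0, 0, 0]], claw=[0, 0, 0, 0, 0, 0, 0, 0, 0, 0])

```text
clock: 26.25
position: [0.4328, 0.0079, 0.2068]
ee_rot: [-2.663, -1.666, -0.001]
force: [0.2, 1.0, -0.5]
width: 0.029
gripper_force: 45.0
```

```bash
cat >> ringm.py <<'E'
def plane(Q):
    # ring points in tool frame: below fingertips region, away from the fingers
    m=(abs(Q[:,2])<60)&(abs(Q[:,0])<75)&(Q[:,1]>-50)&(Q[:,1]<85)&((Q[:,2]>4)|(Q[:,1]>22))&np.isfinite(Q[:,0])
    q=Q[m]
    best=None;rng=np.random.default_rng(0)
    for _ in range(600):
        p=q[rng.integers(len(q),size=3)];n=np.cross(p[1]-p[0],p[2]-p[0]);l=np.linalg.norm(n)
        if l<200: continue
        n/=l
        if abs(n[2])<.5: continue
        k=abs((q-p[0])@n)<2
        if best is None or k.sum()>best.sum(): best=k
    q=q[best];c=q.mean(0);n=np.linalg.svd(q-c)[2][2];n*=np.sign(n[2]);
    print("inliers",len(q),"n",np.round(n,3),"c",np.round(c,1),"min",np.round(q.min(0),1),"max",np.round(q.max(0),1))
    return q,n,c
E
python3 - <<'E'
from ringm import *
s,R,im,Q,W=ring();q,n,c=plane(Q)
cv2.minEnclosingCircle
print(cv2.minEnclosingCircle(q[:,:2].astype(np.float32)))
E
```

```text
t26.25 p [0.4328 0.0079 0.2068] yawY -25.95 z [ 4.0e-04  1.1e-03 -1.0e+00] F [ 0.2  1.  -0.5] w0.029 g45.0 j [-1.16  0.27  1.28  2.1  -0.31  0.98 -0.18]
inliers 1305 n [-0.099 -0.289  0.952] c [21.5 48.6 10.1] min [-10.6  17.6   1.8] max [37.6 65.8 15.4]
((11.971536636352539, 40.405181884765625), 32.083492279052734)
```

Run:
```python
from h import *
import pickle
d=pickle.load(open("d0.pkl","rb"))
for n in("top","scene"):
  P=cloud(d[n]).reshape(-1,3)
  k=(P[:,2]>.05)&(P[:,1]<-.22)&(P[:,0]<.72)&(P[:,0]>.3)
  for x in np.arange(.35,.72,.05):
    q=P[k&(abs(P[:,0]-x)<.025)]
    if len(q): print(n,"%.2f"%x,len(q),"ymax %.3f zmax %.3f"%(np.percentile(q[:,1],99),np.nanmax(q[:,2])))
go([.443,-.20,.18]);go([.443,-.292,.06])
```

```text
top 0.50 2846 ymax -0.390 zmax 0.308
top 0.55 5023 ymax -0.394 zmax 0.321
top 0.60 5131 ymax -0.394 zmax 0.360
top 0.65 5876 ymax -0.293 zmax 0.371
top 0.70 5621 ymax -0.232 zmax 0.372
scene 0.50 47848 ymax -0.403 zmax 0.305
scene 0.55 6219 ymax -0.415 zmax 0.318
scene 0.60 4578 ymax -0.412 zmax 0.363
scene 0.65 7010 ymax -0.421 zmax 0.368
scene 0.70 2972 ymax -0.407 zmax 0.370
t26.30 p [0.4325 0.0078 0.2064] yawY -25.96 z [-5.e-04  5.e-04 -1.e+00] F [-0.4  1.  -0.6] w0.034 g45.0 j [-1.16  0.27  1.27  2.1  -0.31  0.98 -0.18]
dp units [-7.288  4.015  1.052] rows>= 8.0
t26.30 p [0.4325 0.0078 0.2064] yawY -25.96 z [-5.e-04  5.e-04 -1.e+00] F [-0.4  1.  -0.6] w0.034 g45.0 j [-1.16  0.27  1.27  2.1  -0.31  0.98 -0.18]
dp units [-10.598   5.63    5.85 ] rows>= 11.0
```

Emit:
arm_command(dp=[[-0.5, 0.27, 0.1], [-0.85, 0.47, 0.2], [-0.85, 0.47, 0.2], [-0.85, 0.47, 0.2], [-0.85, 0.47, 0.2], [-0.85, 0.47, 0.1], [-0.85, 0.47, 0], [-0.85, 0.47, 0], [-0.83, 0.45, 0], [0, 0, 0]], angular=[[0, 0, 0], [0, 0, 0], [0, 0, 0], [0, 0, 0], [0, 0, 0], [0, 0, 0], [0, 0, 0], [0, 0, 0], [0, 0, 0], [0, 0, 0]], claw=[0, 0, 0, 0, 0, 0, 0, 0, 0, 0])

```text
clock: 27.3
position: [0.4423, -0.2034, 0.1812]
ee_rot: [2.667, 1.658, -0.003]
force: [0.3, 0.7, -0.9]
width: 0.033
gripper_force: 45.0
```

Run:
```python
from ringm import *
s,R,im,Q,W=ring();q,n,c=plane(Q)
go([.440,-.284,.045])
```

```text
t27.30 p [ 0.4423 -0.2034  0.1812] yawY -26.26 z [-0.0011 -0.002  -1.    ] F [ 0.3  0.7 -0.9] w0.033 g45.0 j [-0.48  0.4   1.08  2.02 -0.43  0.97  0.36]
inliers 1301 n [-0.098 -0.289  0.952] c [21.5 48.5 10. ] min [-10.4  19.    2. ] max [37.6 65.5 14.9]
t27.35 p [ 0.4423 -0.2015  0.181 ] yawY -26.20 z [-1.8e-03 -6.0e-04 -1.0e+00] F [0.2 0.2 0. ] w0.034 g45.0 j [-0.49  0.4   1.08  2.02 -0.43  0.98  0.35]
dp units [-2.993  1.381  5.441] rows>= 6.0
```

Emit:
arm_command(dp=[[-0.5, 0.23, 0.2], [-0.7, 0.35, 0.6], [-0.7, 0.35, 0.7], [-0.7, 0.3, 0.8], [-0.39, 0.15, 0.8], [0, 0, 0.8], [0, 0, 0.6], [0, 0, 0.3], [0, 0, 0], [0, 0, 0]], angular=[[0, 0, 0], [0, 0, 0], [0, 0, 0], [0, 0, 0], [0, 0, 0], [0, 0, 0], [0, 0, 0], [0, 0, 0], [0, 0, 0], [0, 0, 0]], claw=[0, 0, 0, 0, 0, 0, 0, 0, 0, 0])

```text
clock: 28.35
position: [0.4419, -0.2821, 0.0622]
ee_rot: [2.663, 1.666, 0.0]
force: [-0.5, -0.2, -0.3]
width: 0.035
gripper_force: 45.0
```

Emit:
arm_command(dp=[[0, 0, 0], [0, 0, 0], [0, 0, 0], [0, 0, 0], [0, 0, 0]], angular=[[-0.48, 0.16, 0], [-0.48, 0.16, 0], [-0.48, 0.16, 0], [-0.48, 0.16, 0], [0, 0, 0]], claw=[0, 0, 0, 0, 0])

```text
clock: 28.85
position: [0.4396, -0.2825, 0.0627]
ee_rot: [2.485, 1.547, 0.349]
force: [-0.6, 0.2, -0.3]
width: 0.035
gripper_force: 45.0
```

Run:
```python
from ringm import *
s,R,im,Q,W=ring();q,n,c=plane(Q)
w=q@R.T+s["position"]*1e3;print("ring world min",w.min(0),"max",w.max(0),"n world",R@n)
k=(W[:,2]<12)&(abs(W[:,0]-480)<60)&(abs(W[:,1]+295)<50);print("floor",np.median(W[k,2]),k.sum())
print("1mm world down in units:",R.T@np.array([0,0,-1])/25)
```

```text
t28.85 p [ 0.4396 -0.2825  0.0627] yawY -27.05 z [ 0.2985 -0.0391 -0.9536] F [-0.6  0.2 -0.3] w0.035 g45.0 j [ 0.14  0.43  0.54  2.27 -1.05  0.41  1.12]
inliers 7082 n [-0.136 -0.264  0.955] c [ 12.  -32.6  54.3] min [-57.  -50.   43.6] max [74.9  1.3 60. ]
ring world min [ 399.69769496 -336.25112483   -1.24209488] max [ 457.39341549 -195.71619514    6.11371982] n world [ 0.00106917 -0.04452727 -0.9990076 ]
floor 3.502588944465585 18636
1mm world down in units: [-0.00387067 -0.01140338  0.03814421]
```

Run:
```python
from ringm import *
s,R,im,Q,W=ring()
k=(W[:,2]>45)&(W[:,2]<90)&(Q[:,1]>18)&(Q[:,1]<85)&(abs(Q[:,0])<60);w=W[k]
A=np.c_[w[:,:2]-w[:,:2].mean(0),np.ones(len(w))];co,*_=np.linalg.lstsq(A,w[:,2],rcond=None)
print(len(w),"slopes",co,"top z range",np.percentile(w[:,2],[5,50,95]),"x",np.percentile(w[:,0],[1,99]),"y",np.percentile(w[:,1],[1,99]))
```

```text
t28.90 p [ 0.4409 -0.2826  0.0627] yawY -26.99 z [ 0.2972 -0.0384 -0.954 ] F [-0.1 -0.6  0.5] w0.032 g45.0 j [ 0.14  0.43  0.54  2.27 -1.05  0.42  1.11]
1455 slopes [-2.63474439e-02 -7.14538490e-03  6.93246911e+01] top z range [67.59892171 69.4139548  70.61366254] x [471.14974458 504.64980107] y [-317.32862832 -259.54635429]
```

Emit:
arm_command(dp=[[-0.02, -0.07, 0.24], [-0.03, -0.11, 0.38], [0, 0, 0], [0, 0, 0], [0, 0, 0], [0, 0, 0], [0, 0, 0]], angular=[[0, 0, 0], [0, 0, 0], [0.48, -0.16, 0], [0.48, -0.16, 0], [0.48, -0.16, 0], [0.48, -0.16, 0], [0, 0, 0]], claw=[0, 0, 0, 0, 0, 0, 0])

```text
clock: 29.65
position: [0.4451, -0.2817, 0.0451]
ee_rot: [2.658, 1.673, -0.007]
force: [0.6, 0.2, -1.0]
width: 0.036
gripper_force: 45.0
```

Emit:
arm_command(dp=[[0, 0, 0.3], [0, 0, 0.3], [0, 0, 0.2], [0, 0, 0.1], [0, 0, 0]], angular=[[0, 0, 0], [0, 0, 0], [0, 0, 0], [0, 0, 0], [0, 0, 0]], claw=[0, 0, 0, 0, 0], force=15)

```text
clock: 30.15
position: [0.4411, -0.2822, 0.0229]
ee_rot: [-2.664, -1.663, -0.0]
force: [-0.7, 0.2, -0.8]
width: 0.047
gripper_force: 15.0
```

```bash
python3 -c "
from h import *
go([.4409,-.2826,.006])"
```

```text
t30.15 p [ 0.4411 -0.2822  0.0229] yawY -26.05 z [-1.e-04  7.e-04 -1.e+00] F [-0.7  0.2 -0.8] w0.047 g15.0 j [-0.07  0.66  0.77  2.06 -0.73  0.71  0.73]
dp units [-0.019  0.001  0.675] rows>= 1.0
```

Emit:
arm_command(dp=[[0, 0, 0.1], [0, 0, 0.1], [0, 0, 0.1], [0, 0, 0.1], [0, 0, 0]], angular=[[0, 0, 0], [0, 0, 0], [0, 0, 0], [0, 0, 0], [0, 0, 0]], claw=[0, 0, 0, 0, 0], force=8)

```text
clock: 30.65
position: [0.4417, -0.282, 0.0128]
ee_rot: [-2.664, -1.665, 0.0]
force: [-0.2, 0.0, -0.1]
width: 0.052
gripper_force: 8.0
```

Emit:
arm_command(dp=[[0, 0, 0.08], [0, 0, 0.08], [0, 0, 0.08], [0, 0, 0]], angular=[[0, 0, 0], [0, 0, 0], [0, 0, 0], [0, 0, 0]], claw=[0, 0, 0, 0], force=6)

```text
clock: 31.05
position: [0.4417, -0.282, 0.0069]
ee_rot: [-2.664, -1.665, 0.0]
force: [0.0, 0.0, 0.9]
width: 0.053
gripper_force: 6.0
```

Release gently and rise.

Emit:
arm_command(dp=[[0, 0, 0.04], [0, 0, 0], [0, 0, 0], [0, 0, 0], [0, 0, 0], [0, 0, 0], [0, 0, -0.2], [0, 0, -0.4], [0, 0, -0.8], [0, 0, -1]], angular=[[0, 0, 0], [0, 0, 0], [0, 0, 0], [0, 0, 0], [0, 0, 0], [0, 0, 0], [0, 0, 0], [0, 0, 0], [0, 0, 0], [0, 0, 0]], claw=[0.08, 0.1, 0.13, 0.17, 0.2, 0.22, 0.22, 0.22, 0.22, 0.22])

```text
clock: 32.05
position: [0.4412, -0.282, 0.067]
ee_rot: [-2.664, -1.664, 0.001]
force: [1.2, -0.4, 0.1]
width: 0.223
gripper_force: 0.0
```

Emit:
arm_command(dp=[[0, 0, -1], [0, 0, -1], [0, 0, -1], [0, 0, -0.5], [0, 0, 0]], angular=[[0, 0, 0], [0, 0, 0], [0, 0, 0], [0, 0, 0], [0, 0, 0]], claw=[0.22, 0.22, 0.22, 0.22, 0.22])

```text
clock: 32.55
position: [0.4426, -0.2826, 0.1553]
ee_rot: [2.662, 1.664, 0.003]
force: [0.9, 0.6, -0.8]
width: 0.22
gripper_force: 0.0
```

Run:
```python
from ringm import *
s,R,im,Q,W=ring()
k=(W[:,2]>6)&(W[:,2]<40)&(abs(W[:,0]-475)<60)&(abs(W[:,1]+290)<44);w=W[k]
print(len(w),"z",np.percentile(w[:,2],[5,50,95,99.5]),cv2.minEnclosingCircle(w[:,:2].astype(np.float32)))
im=arm.get_image("top");T=cloud(im).reshape(-1,3)*1e3
k=(T[:,2]>100)&(T[:,2]<150)&(abs(T[:,0]-480)<30)&(abs(T[:,1]+133)<25);print("handle",k.sum(),T[k].mean(0) if k.any() else 0)
c=[460.2,-7.5];r=np.hypot(T[:,0]-c[0],T[:,1]-c[1]);k=(r>31.5)&(r<34.5);print("pot groove z median",np.nanmedian(T[k,2]),k.sum())
```

```text
t32.55 p [ 0.4426 -0.2826  0.1553] yawY -25.97 z [ 3.e-03 -9.e-04 -1.e+00] F [ 0.9  0.6 -0.8] w0.220 g0.0 j [-0.23  0.49  0.99  1.96 -0.5   0.96  0.55]
1253 z [6.50967571 7.96698264 9.25243109 9.96270312] ((485.9075012207031, -291.77374267578125), 49.845359802246094)
handle 39 [ 479.20627294 -134.14006986  127.07850276]
pot groove z median 28.3417178168443 95
```

```bash
python3 -c "
from h import *
st();print(arm.sign_off())"
```

```text
t32.65 p [ 0.4417 -0.2817  0.1532] yawY -25.96 z [-0.e+00  5.e-04 -1.e+00] F [-0.   0.7 -0.2] w0.221 g0.0 j [-0.23  0.49  0.99  1.96 -0.5   0.96  0.55]
the job is handed in; nothing more can be done
None
```

The job is handed in at 32.7 s: the ring's left-hand end was prised out at about 8 N of lift, the pick is upright in its stand, and by the depth readings the ring lies flat in the tray.

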